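Clear, index and probe a valve on the boiler-room test turntable

TASK

First clear every loose piece of waste (scale lumps and old hexagonal plugs) off the turntable into the grey scrap box. Then turn the turntable anticlockwise by its knob to the test position, the last click, where the knob stands beside the fixed index tab; finally take the two probes out of the rack and push one fully home in each port of the brass valve, upright. Leave the other things on the bench where they are, and let go of everything.

Things in the scene. Friction and masses are not known exactly. Their poses are not given: they have to be found in the camera images.
- turntable (a joint): turntable angle, rad, growing anticlockwise from above. Spring clicks that pull it in at 0, 1.047 and 2.094; the test position is 2.094, with the knob beside the index tab. Starts anywhere from -0.1 to 1.2 and stays where it is left. Range -0.3 to 2.4. Pushing it over a click takes about 5 N at the knob; let go within 0.08 rad of a click, it settles in by itself
- table_centre (a point): centre of the turntable's top, on its axis, 50 mm above the bench: aluminium disc, 300 mm diameter, on a grey round base fixed to the bench. Dark steel index tab on the base, 157 to 180 mm from the axis, top 65 mm above the bench, at -30 deg from this point's x. A brass valve stays clamped at the centre: within 50 mm of the axis, up to 55 mm above the disc
- knob (a point): grip point of the turntable's knob: upright black cylinder, 24 mm diameter, 45 mm high, fixed near the disc's rim, 125 mm from the axis. The point is on its axis, 20 mm below its top, 25 mm above the disc; the knob turns with the disc
- port_a (a point): centre of the mouth of one test port of the brass valve, at its top face, 55 mm above the disc (105 mm above the bench), 30 mm from the table's axis. The port is a square brass block, 24x24 mm, with a vertical hole 10 mm wide and 30 mm deep. z up; the point's x axis (disc x) runs along the line from port_a to port_b
- port_b (a point): the other test port, same form, on the other side of the axis, 60 mm from port_a
- probe1: one of two alike cordless probes, upright in the rack: grey handle 22 mm diameter, 68 mm long, on a steel needle 6 mm thick, 26 mm long. Origin at the needle's lower end, z up to the handle, which runs from 26 to 94 mm above the origin. In the rack (origin 14 mm above the bench) or home in a port, the handle's lower shoulder rests on the top face
- probe1_tip (a point): lower end of probe1's needle (the same point as its origin)
- probe2: the other test probe, alike
- probe2_tip (a point): lower end of probe2's needle
- rack: black probe rack block, fixed, 60x130x40 mm; two holes 70 mm apart along its long side, its y axis; origin at the centre of its underside. Left or right of the turntable
- scrap_box: open grey metal scrap box, fixed to the bench, 180 mm (its x) by 150 mm (its y), 70 mm high, walls and floor 5 mm; origin at the centre of its underside. On the other side of the turntable from the rack
- waste1: rough off-white lump of boiler scale, about 34x28x24 mm, chunky, one of the 3 to 5 loose waste pieces that start on the turntable; may be absent. Origin: centre of its underside, z up as it starts, x along the first size
- waste2: rough off-white lump of boiler scale, about 30x26x22 mm, chunky, one of the 3 to 5 loose waste pieces that start on the turntable; may be absent. Origin: centre of its underside, z up as it starts, x along the first size
- waste3: rough off-white lump of boiler scale, about 36x30x26 mm, chunky, one of the 3 to 5 loose waste pieces that start on the turntable; may be absent. Origin: centre of its underside, z up as it starts, x along the first size
- waste4: old hexagonal brass blanking plug standing on its flat end, 28 mm across flats, 22 mm high, one of the 3 to 5 loose waste pieces that start on the turntable; may be absent. Origin: centre of its underside; flats face +-x and +-60 deg from it
- waste5: old hexagonal brass blanking plug standing on its flat end, 28 mm across flats, 26 mm high, one of the 3 to 5 loose waste pieces that start on the turntable; may be absent. Origin: centre of its underside; flats face +-x and +-60 deg from it
- wrench: bystander: steel wrench lying on the bench beyond the turntable, origin about its middle
- jar: bystander: jar, 60 mm diameter, 70 mm high
- tape_roll: bystander: white roll of thread tape lying flat, 54 mm diameter, 20 mm high
- elbow: bystander: copper and brass pipe elbow, arms 45 mm, lying on the bench near the robot
- spray_can: bystander: can, 52 mm diameter, 130 mm high, beyond the turntable
- screw_cup: bystander: small steel cup, 66 mm diameter, 50 mm high, beyond the turntable
- carton: bystander: cardboard carton 90x60x45 mm, between robot and turntable

How it is judged:
By the outcome, as a careful person would: the job done as asked, in the order asked, and still so for the second after the job is handed in, with the robot touching nothing.
Of waste1, waste2, waste3, waste4, waste5 only 3 to 5 are there at a start; the rules pass over those that are not, and their reading is None.
At some moment in a run one of waste1, waste2, waste3, waste4, waste5 may be knocked a few centimetres aside while the robot is not near it.
It also fails if it takes over 192 s, if anything falls off the work surface, if the arm or the gripper's body presses on something with over 40 N, if the wrist force passes 120 N, or if a joint passes its speed limit or range.

ROBOT

A 6-joint arm with a two-finger parallel gripper is mounted at the origin on the work surface. World frame = base frame: x ahead of the robot, y to its left, z up, the work surface at z = 0. Lengths are in m, angles in rad, forces in N, time in s.
With the tool pointing down it reaches from about 0.325 to 0.875 m from the base axis. Payload 4.4 kg.
Tool frame: the origin (TCP) lies between the finger pads; the fingertips stand 25 mm ahead of it and the grasp point (between the pads) lies 6 mm ahead of it; z points along the fingers, y is the line along which they close (so a half turn about z gives the same grasp; the last joint's range is limited). The gripper opens to 85 mm and grips with 20 to 120 N. Pads are 22 mm wide; open, the fingers measure 114 mm over their backs; the gripper's body (76 mm by 85 mm) begins 54 mm behind the grasp point. The pads swing forward as they close: fully open they stand 13 mm farther back than shut.
Start: joints at [0.981, 0.207, 1.542, -0, 1.393, -0.15], TCP at [0.245, 0.52, 0.256] pointing down, gripper open.
Joint ranges: [-2.73, 2.73], [-0.86, 2.22], [0.23, 2.46], [-1.11, 4.25], [0.08, 2.63], [-2.82, 2.82]. Speed limits (rad/s): [2.79, 2.79, 3.14, 3.14, 3.14, 3.14].

INTERFACE

Orientations are given as a unit quaternion [w, x, y, z].
In Python, from station import arm gives the robot as it stands.
- The arm moves only by the tool play_rows, never from a script. Its argument "targets" is one flat list of numbers, 5 for each row, row after row: the shift along the tool's x, y, z as a fraction of full scale, then the turn about the tool's z as a fraction of full scale, then the opening, from 0 (shut) to 1 (fully open). A call has 1 to 5 rows; each row is the pose to reach, as a shift and turn from the pose commanded when the call began, along the tool's axes at that moment; what a row does not reach only later rows make up. Full scale, the value 1, is 0.25 m for a shift and 60 degrees for a turn. A row lasts 1/12 s, in which the tool goes at most 41.7 mm and 7.16 degrees, less where a joint would pass 70% of its speed; a pose out of reach is approached as far as the arm can. A call with a number of a shift or a turn outside -1 to 1 is refused whole. A call with a gripper value outside its range is refused whole. The fingers move at their own pace and stop on an object; "squeeze" is the grip in N (left out, the last holds). Time passes only in rows, so rows that repeat a pose let the fingers close. It gives the time, the measured TCP pose, the force, the opening and the grip force at its end, in the units of the state.
- arm.state(): the state, without advancing time (a new reading comes with each control period).
- arm.capture(name): name is "scene" or "top"; returns a dict with "img" (384x512x3 uint8, blue, green, red), "depth" (384x512 float32, m along the optical axis (not along the pixel's ray), 0 where there is no reading), "fx", "fy", "cx", "cy" (pixels), "R" (3x3) and "t" (3): a world point X has camera coordinates R X + t. Camera axes: x right, y down, z forward; pixel columns grow to the right and rows downward; lengths in m; the calibration is good to about 2 mm. A picture is of the moment at which its call begins.
- arm.hand_in(): hands the job in; it is judged then, once.
The state is a dict: "t": time; "joint_positions": joint angles; "dq": joint speeds; "tau": joint torques, N m; "ee_pos": TCP position; "tcp_rot": TCP orientation; "wrist_force": force on the tool from outside, world axes, zero at the start; "ft_torque": the same for the moment, N m; "finger_gap": finger opening in m; "gripper_force": force on a finger pad.
Only numpy, scipy, OpenCV 4.12 (cv2) and the standard library are available. Lean on these libraries where they do the work, as an engineer would, in place of code of your own. Each camera call takes 0.05 s, during which the arm holds its last target. There are 200 camera calls.

## Working session

There is one attempt and no reset: what is moved stays moved. The work goes in short steps, Python scripts to look and compute and a tool call to move; the robot and the scene stay as the last step left them, time stands still between calls to the robot, and variables do not carry over. Pictures are saved under pics/ and viewed, at most 14 in all, crops included, and the job is handed in when it is done.

Besides the shell and the picture viewer there is one more tool, called after "Request:" in YAML: its name, and indented under it one key for each argument. play_rows: Moves the arm, as the interface text tells. Its arguments: {"type":"object","properties":{"targets":{"type":"array"},"squeeze":{"type":"number"}},"required":["targets"]}

```bash
ls; mkdir -p pics
cat > h.py <<'E'
import numpy as np, cv2
from station import arm
def px2w(c,u,v,d=None,z=None):
    r=c['R'].T@np.array([(u-c['cx'])/c['fx'],(v-c['cy'])/c['fy'],1.0]); o=-c['R'].T@c['t']
    return o+r*(d if d is not None else (z-o[2])/r[2])
def cloud(c):
    v,u=np.mgrid[0:384,0:512]; d=c['depth']
    p=np.stack([(u-c['cx'])/c['fx']*d,(v-c['cy'])/c['fy']*d,d],-1)
    return (p-c['t'])@c['R']
E
python3 - <<'E'
from h import *
for n in ('scene','top'):
    c=arm.capture(n); cv2.imwrite(f'pics/{n}0.png',cv2.resize(c['img'],(800,600))); np.savez(f'{n}0.npz',**c)
    print(n,c['fx'],c['cx'],c['cy'],c['R'].round(3).tolist(),(-c['R'].T@c['t']).round(3),(c['depth']>0).mean())
print(arm.state())
E
```

```text
pics
scene 450.05491291265093 253.90673673959589 190.1365026506107 [[0.128, 0.992, -0.011], [0.655, -0.093, -0.75], [-0.745, 0.088, -0.662]] [ 1.425 -0.087  0.844] 0.9961140950520834
top 353.45119843664776 257.3465030483555 193.52086810737953 [[0.058, -0.998, 0.005], [-0.977, -0.058, -0.203], [0.203, 0.007, -0.979]] [0.387 0.004 0.993] 0.9957631429036459
{'t': 0.1, 'joint_positions': array([ 9.80504129e-01,  2.07378684e-01,  1.54284038e+00,  3.41164007e-06,
        1.39349154e+00, -1.50510195e-01]), 'dq': array([ 1.42906085e-03, -6.37534990e-04, -2.62603328e-03, -5.16216453e-04,
       -1.33263394e-05,  1.41741029e-03]), 'tau': array([-8.38661090e-04, -3.84087253e+01, -2.92548949e+01, -4.33102978e-04,
        4.82044648e-03,  3.41923260e-05]), 'ee_pos': array([0.24445511, 0.51973939, 0.255203  ]), 'tcp_rot': array([-3.84902975e-04,  2.18123423e-01,  9.75920617e-01, -9.86550691e-04]), 'wrist_force': array([1.07232418, 0.05851626, 0.33005211]), 'ft_torque': array([-0.00122503, -0.03494924, -0.00757894]), 'gripper_force': 0.0, 'finger_gap': 0.08531552556952116}
```

View pics/scene0.png

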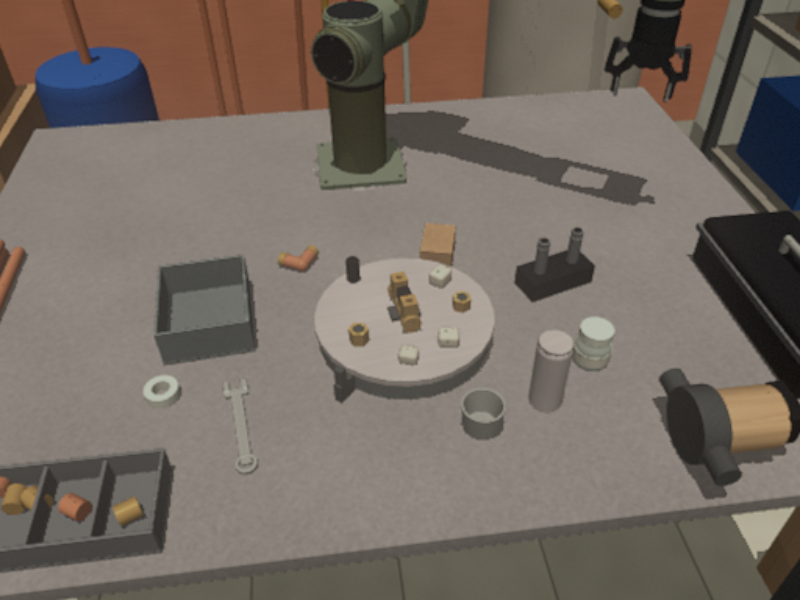

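View pics/top0.png

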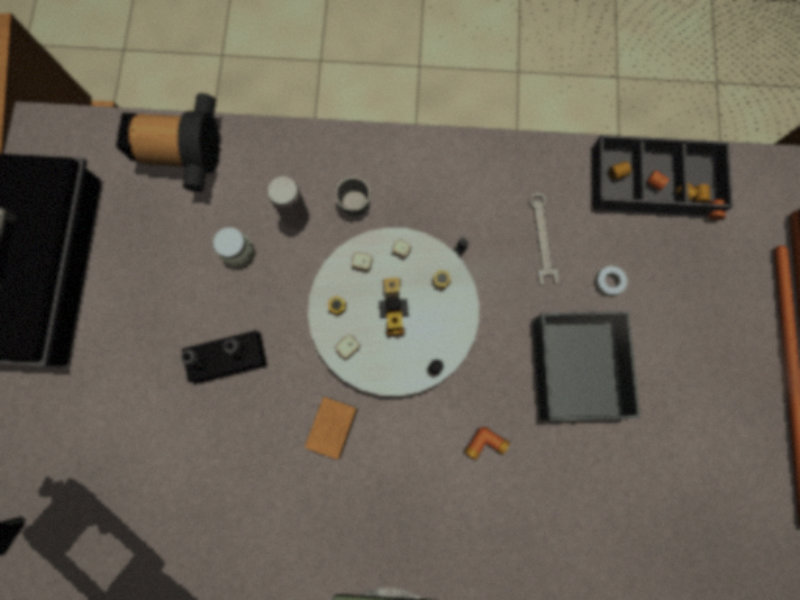

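Scene: three lumps at top-view (347,346), (362,261), (401,248), two plugs at (337,305), (442,280), knob (435,367), ports (392,286)/(395,323), index tab (461,246), probes (190,357)/(232,346), box (585,368).

```bash
cat >> h.py <<'E'
def blobs(c,lo,hi,cen,rad,minpx=6):
    """connected regions of points with lo<z<hi within rad of cen; returns list of (pixel centroid, points)"""
    P=cloud(c); m=(P[...,2]>lo)&(P[...,2]<hi)&(np.hypot(P[...,0]-cen[0],P[...,1]-cen[1])<rad)&(c['depth']>0)
    n,l,s,ce=cv2.connectedComponentsWithStats(m.astype(np.uint8),connectivity=4)
    return [(ce[i],P[l==i],c['img'][l==i].mean(0)) for i in range(1,n) if s[i,4]>=minpx]
def rect(p,q=.004):
    z=np.percentile(p[:,2],90); t=p[p[:,2]>z-q][:,:2].astype(np.float32)
    (cx,cy),(w,h),a=cv2.minAreaRect(t*1000); return z,np.array([cx,cy])/1000,(w,h),a,len(t)
E
cat > m.py <<'E'
from h import *
np.set_printoptions(suppress=True,precision=4)
T=dict(np.load('top0.npz'));S=dict(np.load('scene0.npz'))
for n,c,s in (('top',T,(404,325)),('scene',S,(404,345))):
    # disc circle: bright low-sat, z about .05
    P=cloud(c); m=(abs(P[...,2]-.05)<.006)&(c['depth']>0)
    nn,l,st,ce=cv2.connectedComponentsWithStats(m.astype(np.uint8)); i=1+np.argmax(st[1:,4]); q=P[l==i]
    (x,y),r=cv2.minEnclosingCircle(q[:,:2].astype(np.float32)); print(n,'disc',x,y,r,np.median(q[:,2]),'bench z',np.median(P[abs(P[...,2])<.02][:,2]), q[:,2].std())
    for ce,p,col in blobs(c,.058,.2,(x,y),.19,5):
        print(ce*1.5625,'col',col.round(),'n',len(p),'mean',p.mean(0),'rect',rect(p))
E
python3 m.py
```

```text
top disc 0.5715240836143494 0.025013810023665428 0.14973407983779907 0.05000048437477626 bench z 0.00012158072625158815 0.0016704928745318258
[462.8348 240.9598] col [54. 58. 60.] n 28 mean [ 0.6963 -0.0898  0.0646] rect (np.float64(0.0663464200071287), array([ 0.6968, -0.0892]), (11.927555084228516, 12.691329956054688), 47.28044509887695, 25)
[400.9139 247.8626] col [119. 142. 141.] n 106 mean [0.6755 0.0181 0.0701] rect (np.float64(0.07350824558166481), array([0.6775, 0.0182]), (27.040088653564453, 23.179218292236328), 68.07193756103516, 77)
[361.3657 260.9144] col [121. 144. 142.] n 135 mean [0.6473 0.0849 0.0719] rect (np.float64(0.07550528905233747), array([0.6492, 0.0853]), (30.524860382080078, 25.467594146728516), 78.69415283203125, 96)
[441.0993 278.6133] col [ 80. 112. 119.] n 112 mean [ 0.6233 -0.054   0.0748] rect (np.float64(0.07851072317304063), array([ 0.6242, -0.0536]), (26.977218627929688, 28.809249877929688), 51.63969421386719, 80)
[393.0251 306.3139] col [51. 83. 94.] n 416 mean [0.5671 0.0249 0.0901] rect (np.float64(0.10582292914967138), array([0.5718, 0.0254]), (
[... 2139 characters left out ...]
rray([ 0.6269, -0.0552]), (30.259618759155273, 30.089269638061523), 78.27982330322266, 80)
[447.5954 336.2622] col [139. 156. 162.] n 154 mean [0.6564 0.0829 0.0697] rect (np.float64(0.07426807579967942), array([0.6532, 0.083 ]), (31.499774932861328, 27.015716552734375), 83.6053237915039, 94)
[407.7141 353.5064] col [138. 156. 163.] n 127 mean [0.6837 0.0161 0.0686] rect (np.float64(0.07235004253014546), array([0.6805, 0.0162]), (29.011220932006836, 25.6962833404541), 67.9792709350586, 85)
[338.4713 370.777 ] col [69. 74. 77.] n 37 mean [ 0.6997 -0.0912  0.0631] rect (np.float64(0.06535596259228099), array([ 0.6987, -0.0913]), (13.926461219787598, 12.369096755981445), 41.391475677490234, 30)
```

```bash
cat > m2.py <<'E'
from h import *
np.set_printoptions(suppress=True,precision=4)
for n in ('top','scene'):
    c=dict(np.load(n+'0.npz')); print(n)
    for ce,p,col in blobs(c,.05,.13,(.51,.30),.12,15): print(' rack',ce*1.5625,len(p),p[:,2].max(),rect(p))
    for ce,p,col in blobs(c,.03,.047,(.51,.30),.12,25): print(' racktop',ce*1.5625,len(p),rect(p,.006))
    for ce,p,col in blobs(c,.06,.08,(.47,-.30),.15,25): print(' box rim',ce*1.5625,len(p),rect(p,.006))
E
python3 m2.py
```

```text
top
 rack [234.4718 347.0686] 113 0.11124843709366282 (np.float64(0.10989493653458766), array([0.4845, 0.2817]), (19.820201873779297, 18.96255874633789), 52.69709014892578, 52)
 rack [192.938  357.6403] 127 0.11085372415599944 (np.float64(0.10971299333644173), array([0.4635, 0.3493]), (18.77024269104004, 20.06717300415039), 60.79207992553711, 54)
 racktop [224.1589 356.2922] 888 (np.float64(0.0424185882209423), array([0.4737, 0.3165]), (61.41944885253906, 131.57594299316406), 18.244909286499023, 849)
 box rim [591.0156 363.6842] 636 (np.float64(0.07127611143136925), array([ 0.4927, -0.3088]), (180.12940979003906, 151.73336791992188), 4.934948444366455, 513)
scene
 rack [573.79   243.3784] 164 0.11056854963631461 (np.float64(0.10674570525498583), array([0.4641, 0.3474]), (21.701051712036133, 20.643234252929688), 1.7876455783843994, 38)
 rack [541.0714 253.455 ] 161 0.11184341967445438 (np.float64(0.1077520704524558), array([0.4868, 0.2797]), (19.969545364379883, 18.527568817138672), 24.503093719482422, 36)
 racktop [553.7449 269.7332] 615 (np.float64(0.04180420549592955), array([0.4768, 0.3146]), (65.1229019165039, 132.01467895507812), 16.56268310546875, 533)
 box rim [198.5762 298.3756] 631 (np.float64(0.07040593193888943), array([ 0.4951, -0.3102]), (187.89834594726562, 149.86695861816406), 4.752024173736572, 454)
```

```bash
cat > plan.py <<'E'
import sys
from h import *
from scipy.spatial.transform import Rotation as Ro
def plan(*legs):
    """legs (x,y,z,closing deg or None): each planned from the end of the one before"""
    s=arm.state(); p=s['ee_pos']; w,x,y,z=s['tcp_rot']; R=Ro.from_quat([x,y,z,w])
    Y=R.apply([0,1,0]); a=np.degrees(np.arctan2(Y[1],Y[0]))
    print('t %.1f'%s['t'],'pos',p.round(4),'close %.1f'%a,'gap %.4f'%s['finger_gap'],'gf %.0f'%s['gripper_force'],'wf',s['wrist_force'].round(1),'tz',R.apply([0,0,1]).round(3),'j6 %.2f'%s['joint_positions'][5])
    for l in legs:
        d=R.inv().apply(np.array(l[:3])-p)/.25; t=0
        if l[3] is not None: t=(a-l[3]+90)%180-90
        print(l,'-> shift',d.round(3),'turn %.3f'%(t/60),'rows>= %.1f'%max(np.linalg.norm(d)*6,abs(t)/7.16))
        R=R*Ro.from_euler('z',t,degrees=True); a-=t; p=np.array(l[:3])
if __name__=='__main__':
    plan(*[(lambda v:(float(v[0]),float(v[1]),float(v[2]),None if v[3]=='n' else float(v[3])))(b.split(',')) for b in sys.argv[1:]])
E
python3 plan.py .501,.097,.15,49 .501,.097,.079,n .501,.097,.19,n .48,-.3,.19,n .48,-.3,.095,n
```

```text
t 0.1 pos [0.2445 0.5197 0.2552] close 64.8 gap 0.0853 gf 0 wf [1.1 0.1 0.3] tz [-0.001 -0.002 -1.   ] j6 -0.15
(0.501, 0.097, 0.15, 49.0) -> shift [-1.649 -1.092  0.423] turn 0.263 rows>= 12.1
(0.501, 0.097, 0.079, None) -> shift [0.    0.001 0.284] turn 0.000 rows>= 1.7
(0.501, 0.097, 0.19, None) -> shift [-0.    -0.001 -0.444] turn 0.000 rows>= 2.7
(0.48, -0.3, 0.19, None) -> shift [-0.978 -1.254  0.003] turn 0.000 rows>= 9.5
(0.48, -0.3, 0.095, None) -> shift [0.    0.001 0.38 ] turn 0.000 rows>= 2.3
```

Request:
play_rows:
  targets: [-0.08,-0.05,0,0,0.6,-0.2,-0.13,0,0,0.6,-0.32,-0.21,0.02,0,0.6,-0.44,-0.29,0.05,0,0.6,-0.56,-0.37,0.08,0,0.6]

```text
t: 0.52
ee_pos: [0.3324, 0.3756, 0.2359]
tcp_rot: [0.0, 0.218, 0.976, -0.0]
wrist_force: [0.7, -0.6, -0.3]
finger_gap: 0.0512
gripper_force: 0.0
```

Request:
play_rows:
  targets: [-0.12,-0.08,0.02,0,0.6,-0.24,-0.16,0.04,0,0.6,-0.36,-0.24,0.06,0,0.6,-0.48,-0.32,0.09,0,0.6,-0.6,-0.4,0.12,0,0.6]

```text
t: 0.93
ee_pos: [0.4256, 0.221, 0.2058]
tcp_rot: [-0.0, 0.218, 0.976, 0.0]
wrist_force: [0.3, 0.1, -0.6]
finger_gap: 0.0514
gripper_force: 0.0
```

Request:
play_rows:
  targets: [-0.12,-0.08,0.05,0.07,0.6,-0.24,-0.16,0.1,0.14,0.6,-0.36,-0.24,0.15,0.2,0.6,-0.46,-0.3,0.22,0.26,0.6,-0.49,-0.32,0.22,0.263,0.6]

```text
t: 1.35
ee_pos: [0.5016, 0.0945, 0.1479]
tcp_rot: [-0.002, 0.353, 0.936, -0.002]
wrist_force: [-0.4, 0.6, -0.5]
finger_gap: 0.0512
gripper_force: 0.0
```

```bash
cat > look.py <<'E'
from h import *
import sys
np.set_printoptions(suppress=True,precision=4)
def look(name=None,cen=(.572,.024)):
    for n in ('top','scene'):
        c=arm.capture(n)
        if name: cv2.imwrite(f'pics/{n}_{name}.png',cv2.resize(c['img'],(800,600)))
        print(n)
        for ce,p,col in blobs(c,.058,.13,cen,.19,20):
            z,xy,wh,a,k=rect(p); print('  ',(ce*1.5625).round(),'col',col.round(),'top z %.3f'%z,xy.round(4),'%.0fx%.0f @%.0f'%(*wh,a),len(p))
if __name__=='__main__': look(*sys.argv[1:])
E
python3 look.py a1; python3 plan.py .501,.097,.079,49
```

```text
top
   [463. 241.] col [57. 61. 64.] top z 0.067 [ 0.6969 -0.0892] 12x13 @49 28
   [401. 248.] col [129. 153. 152.] top z 0.073 [0.6771 0.0185] 27x24 @68 106
   [359. 255.] col [133. 156. 153.] top z 0.076 [0.6554 0.0861] 11x27 @4 31
   [441. 279.] col [ 87. 121. 128.] top z 0.078 [ 0.6256 -0.0544] 26x29 @7 110
   [393. 306.] col [ 54.  89. 102.] top z 0.106 [0.5716 0.0254] 84x24 @8 418
   [436. 366.] col [52. 55. 54.] top z 0.096 [ 0.4725 -0.0508] 20x21 @3 77
scene
   [352. 268.] col [56. 61. 66.] top z 0.095 [ 0.4756 -0.0523] 18x22 @42 127
   [439. 275.] col [ 99. 113. 121.] top z 0.076 [0.5013 0.0964] 26x36 @46 145
   [403. 301.] col [ 71.  98. 118.] top z 0.105 [0.5728 0.0232] 89x25 @8 484
   [460. 300.] col [ 78. 107. 124.] top z 0.073 [0.5713 0.1196] 27x31 @88 109
   [358. 333.] col [ 77. 106. 122.] top z 0.077 [ 0.6273 -0.0554] 28x30 @59 142
   [448. 336.] col [141. 159. 164.] top z 0.075 [0.6529 0.0833] 32x22 @76 154
   [408. 354.] col [141. 159. 166.] top z 0.072 [0.6807 0.0162] 29x26 @65 126
   [339. 371.] col [71. 76. 79.] top z 0.066 [ 0.6986 -0.0914] 14x13 @48 35
t 1.4 pos [0.502  0.0967 0.1503] close 48.9 gap 0.0511 gf 0 wf [-0.1  0.  -0.6] tz [-0.003  0.    -1.   ] j6 -0.83
(0.501, 0.097, 0.079, 49.0) -> shift [ 0.003 -0.001  0.285] turn -0.002 rows>= 1.7
```

Request:
play_rows:
  targets: [0,0,0.1,0,0.6,0,0,0.22,0,0.6,0,0,0.285,0,0.6,0,0,0.285,0,0.6,0,0,0.285,0,0]
  squeeze: 40

```text
t: 1.87
ee_pos: [0.501, 0.0994, 0.0799]
tcp_rot: [-0.001, 0.349, 0.937, -0.0]
wrist_force: [-0.0, -0.6, 0.8]
finger_gap: 0.0403
gripper_force: 0.0
```

Request:
play_rows:
  targets: [0,0,0,0,0,0,0,0,0,0,0,0,0,0,0,0,0,0,0,0,0,0,0,0,0]

```text
t: 2.28
ee_pos: [0.5032, 0.0984, 0.0816]
tcp_rot: [0.001, 0.35, 0.937, 0.001]
wrist_force: [-0.2, 0.9, 4.5]
finger_gap: 0.0294
gripper_force: 42.6
```

Request:
play_rows:
  targets: [0,0,-0.06,0,0,0,0,-0.18,0,0,0,0,-0.3,0,0,0,0,-0.44,0,0,0,0,-0.44,0,0]

```text
t: 2.7
ee_pos: [0.507, 0.0982, 0.1978]
tcp_rot: [0.007, 0.35, 0.937, 0.003]
wrist_force: [2.3, 0.2, 0.9]
finger_gap: 0.0293
gripper_force: 41.8
```

```bash
python3 plan.py .48,-.29,.19,n .48,-.29,.095,n .48,-.29,.17,n .5695,.1207,.15,39.5 .5695,.1207,.079,n
```

```text
t 2.7 pos [0.507  0.0982 0.1978] close 49.0 gap 0.0293 gf 42 wf [2.3 0.2 0.9] tz [ 0.015  0.    -1.   ] j6 -0.83
(0.48, -0.29, 0.19, None) -> shift [-0.936 -1.243  0.029] turn 0.000 rows>= 9.3
(0.48, -0.29, 0.095, None) -> shift [ 0.004 -0.004  0.38 ] turn 0.000 rows>= 2.3
(0.48, -0.29, 0.17, None) -> shift [-0.003  0.003 -0.3  ] turn 0.000 rows>= 1.8
(0.5695, 0.1207, 0.15, 39.5) -> shift [0.808 1.474 0.086] turn 0.159 rows>= 10.1
(0.5695, 0.1207, 0.079, None) -> shift [ 0.003 -0.003  0.284] turn 0.000 rows>= 1.7
```

Request:
play_rows:
  targets: [-0.06,-0.08,0,0,0,-0.15,-0.2,0,0,0,-0.25,-0.33,0,0,0,-0.35,-0.46,0,0,0,-0.45,-0.59,0,0,0]

```text
t: 3.12
ee_pos: [0.4899, -0.0886, 0.1902]
tcp_rot: [0.0, 0.35, 0.937, -0.0]
wrist_force: [0.9, 0.8, -0.3]
finger_gap: 0.0293
gripper_force: 41.8
```

Request:
play_rows:
  targets: [-0.1,-0.13,0,0,0,-0.2,-0.26,0,0,0,-0.3,-0.4,0,0,0,-0.4,-0.54,0,0,0,-0.48,-0.65,0.02,0,0]

```text
t: 3.53
ee_pos: [0.4742, -0.2917, 0.1861]
tcp_rot: [0.001, 0.351, 0.937, -0.001]
wrist_force: [0.9, -0.4, -0.5]
finger_gap: 0.0289
gripper_force: 41.8
```

Request:
play_rows:
  targets: [0,0,0.15,0,0,0,0,0.3,0,0,0,0,0.38,0,0,0,0,0.38,0,0,0,0,0.38,0,0.65]

```text
t: 3.95
ee_pos: [0.4733, -0.2879, 0.0888]
tcp_rot: [-0.002, 0.35, 0.937, 0.001]
wrist_force: [0.3, 0.0, 0.6]
finger_gap: 0.0398
gripper_force: 0.0
```

Request:
play_rows:
  targets: [0,0,0,0,0.65,0,0,0,0,0.65,0,0,-0.1,0,0.65,0,0,-0.22,0,0.65,0,0,-0.34,0,0.65]

```text
t: 4.37
ee_pos: [0.4748, -0.2884, 0.1776]
tcp_rot: [0.001, 0.35, 0.937, -0.0]
wrist_force: [0.3, -0.5, -0.0]
finger_gap: 0.0558
gripper_force: 0.0
```

```bash
python3 look.py a2; python3 plan.py .5695,.1207,.15,39.5 .5695,.1207,.079,n
```

```text
top
   [463. 241.] col [59. 63. 66.] top z 0.066 [ 0.6972 -0.0894] 12x13 @49 29
   [401. 248.] col [129. 153. 152.] top z 0.073 [0.6776 0.018 ] 27x23 @72 105
   [361. 261.] col [132. 155. 153.] top z 0.076 [0.6484 0.0846] 31x25 @79 133
   [441. 279.] col [ 88. 122. 129.] top z 0.079 [ 0.6246 -0.0537] 27x29 @47 112
   [393. 306.] col [ 56.  90. 103.] top z 0.106 [0.5717 0.0254] 84x24 @8 407
   [336. 305.] col [ 70. 112. 123.] top z 0.074 [0.5689 0.1224] 30x27 @3 107
   [435. 366.] col [52. 55. 55.] top z 0.097 [ 0.4723 -0.0507] 21x20 @2 80
scene
   [352. 268.] col [55. 59. 64.] top z 0.095 [ 0.4758 -0.0528] 21x22 @43 127
   [403. 301.] col [ 73. 101. 121.] top z 0.104 [0.5734 0.0238] 89x25 @8 472
   [460. 300.] col [ 81. 109. 127.] top z 0.073 [0.5706 0.1203] 27x30 @89 110
   [358. 333.] col [ 78. 106. 124.] top z 0.077 [ 0.6269 -0.0561] 30x27 @25 137
   [448. 336.] col [142. 160. 166.] top z 0.075 [0.652  0.0827] 30x27 @80 154
   [408. 354.] col [142. 160. 167.] top z 0.073 [0.6811 0.0159] 27x26 @72 129
   [339. 371.] col [71. 76. 79.] top z 0.066 [ 0.6988 -0.0908] 14x12 @48 35
t 4.5 pos [ 0.4788 -0.2918  0.184 ] close 49.1 gap 0.0553 gf 0 wf [ 0.9 -0.7  0.3] tz [ 0.013 -0.011 -1.   ] j6 -1.56
(0.5695, 0.1207, 0.15, 39.5) -> shift [0.809 1.484 0.122] turn 0.159 rows>= 10.2
(0.5695, 0.1207, 0.079, None) -> shift [ 0.005 -0.001  0.284] turn 0.000 rows>= 1.7
```

Request:
play_rows:
  targets: [0.04,0.08,0,0,0.65,0.11,0.2,0,0,0.65,0.18,0.33,0,0,0.65,0.25,0.46,0,0,0.65,0.32,0.59,0,0,0.65]

```text
t: 4.88
ee_pos: [0.5115, -0.1233, 0.1766]
tcp_rot: [0.002, 0.35, 0.937, -0.0]
wrist_force: [1.6, -0.5, 0.7]
finger_gap: 0.0555
gripper_force: 0.0
```

Request:
play_rows:
  targets: [0.07,0.13,0,0,0.65,0.14,0.26,0,0,0.65,0.21,0.39,0,0,0.65,0.28,0.52,0,0,0.65,0.35,0.64,0,0,0.65]

```text
t: 5.3
ee_pos: [0.5505, 0.0558, 0.1767]
tcp_rot: [0.002, 0.35, 0.937, 0.001]
wrist_force: [0.7, -0.4, -0.1]
finger_gap: 0.0556
gripper_force: 0.0
```

Request:
play_rows:
  targets: [0.07,0.12,0.03,0.1,0.65,0.12,0.22,0.09,0.2,0.65,0.14,0.255,0.12,0.235,0.65,0.14,0.255,0.12,0.235,0.65,0.14,0.255,0.12,0.235,0.65]

```text
t: 5.72
ee_pos: [0.5649, 0.1252, 0.1455]
tcp_rot: [0.0, 0.461, 0.887, -0.0]
wrist_force: [0.4, 0.3, 1.0]
finger_gap: 0.0557
gripper_force: 0.0
```

```bash
python3 plan.py .5695,.1207,.079,35
```

```text
t 5.7 pos [0.5649 0.1252 0.1455] close 35.1 gap 0.0557 gf 0 wf [0.4 0.3 1. ] tz [ 0.001 -0.001 -1.   ] j6 -0.54
(0.5695, 0.1207, 0.079, 35.0) -> shift [-0.025  0.005  0.266] turn 0.002 rows>= 1.6
```

Request:
play_rows:
  targets: [-0.025,0.005,0.1,0,0.65,-0.025,0.005,0.2,0,0.65,-0.025,0.005,0.267,0,0.65,-0.025,0.005,0.267,0,0.65,-0.025,0.005,0.267,0,0]

```text
t: 6.13
ee_pos: [0.5693, 0.1189, 0.0786]
tcp_rot: [-0.0, 0.463, 0.886, -0.0]
wrist_force: [0.6, 0.2, 1.1]
finger_gap: 0.0449
gripper_force: 0.0
```

Request:
play_rows:
  targets: [0,0,0,0,0,0,0,0,0,0,0,0,0,0,0,0,0,0,0,0,0,0,0,0,0]

```text
t: 6.55
ee_pos: [0.5713, 0.12, 0.0807]
tcp_rot: [0.002, 0.462, 0.887, 0.001]
wrist_force: [-0.0, -1.6, 6.3]
finger_gap: 0.027
gripper_force: 40.3
```

Request:
play_rows:
  targets: [0,0,-0.06,0,0,0,0,-0.18,0,0,0,0,-0.3,0,0,0,0,-0.44,0,0,0,0,-0.44,0,0]

```text
t: 6.97
ee_pos: [0.5745, 0.1209, 0.1971]
tcp_rot: [0.007, 0.462, 0.887, 0.004]
wrist_force: [1.4, -0.1, 1.0]
finger_gap: 0.0272
gripper_force: 39.6
```

Request:
play_rows:
  targets: [-0.06,-0.05,0,0,0,-0.16,-0.15,0,0,0,-0.26,-0.24,0,0,0,-0.36,-0.34,0,0,0,-0.46,-0.43,0,0,0]

```text
t: 7.38
ee_pos: [0.5466, -0.0367, 0.1885]
tcp_rot: [0.0, 0.462, 0.887, 0.0]
wrist_force: [0.0, -0.7, 0.1]
finger_gap: 0.0268
gripper_force: 39.6
```

Request:
play_rows:
  targets: [-0.1,-0.09,0,0,0,-0.2,-0.18,0,0,0,-0.3,-0.28,0,0,0,-0.4,-0.37,0,0,0,-0.5,-0.46,0,0,0]

```text
t: 7.8
ee_pos: [0.524, -0.2054, 0.1886]
tcp_rot: [0.0, 0.462, 0.887, 0.0]
wrist_force: [1.2, 0.6, -1.0]
finger_gap: 0.027
gripper_force: 39.6
```

Request:
play_rows:
  targets: [-0.1,-0.09,0,0,0,-0.2,-0.18,0,0,0,-0.28,-0.27,0.02,0,0,-0.34,-0.32,0.12,0,0,-0.34,-0.32,0.2,0,0]

```text
t: 8.22
ee_pos: [0.5077, -0.3246, 0.1392]
tcp_rot: [0.003, 0.464, 0.886, -0.001]
wrist_force: [0.0, 0.8, -1.5]
finger_gap: 0.0271
gripper_force: 39.5
```

Request:
play_rows:
  targets: [0,0,0.1,0,0,0,0,0.18,0,0,0,0,0.18,0,0,0,0,0.18,0,0.6,0,0,0.18,0,0.65]

```text
t: 8.63
ee_pos: [0.5084, -0.3199, 0.0947]
tcp_rot: [0.001, 0.462, 0.887, -0.0]
wrist_force: [0.3, -0.4, 0.4]
finger_gap: 0.0502
gripper_force: 0.0
```

Request:
play_rows:
  targets: [0,0,0,0,0.65,0,0,-0.1,0,0.65,0,0,-0.22,0,0.65,0,0,-0.34,0,0.65,0,0,-0.36,0,0.65]

```text
t: 9.05
ee_pos: [0.5113, -0.3222, 0.1921]
tcp_rot: [0.007, 0.462, 0.887, -0.002]
wrist_force: [1.2, -1.1, 1.0]
finger_gap: 0.0552
gripper_force: 0.0
```

```bash
python3 look.py a3; python3 plan.py .65,.084,.15,-9 .65,.084,.079,n .65,.084,.19,n .48,-.33,.19,n
```

```text
top
   [463. 241.] col [59. 63. 66.] top z 0.066 [ 0.6973 -0.0895] 12x13 @49 28
   [401. 248.] col [129. 154. 153.] top z 0.073 [0.6768 0.0171] 26x23 @63 104
   [361. 261.] col [132. 155. 153.] top z 0.076 [0.6494 0.0857] 31x26 @84 132
   [441. 279.] col [ 88. 123. 129.] top z 0.078 [ 0.6236 -0.0545] 28x27 @21 113
   [393. 306.] col [ 55.  91. 103.] top z 0.106 [0.5714 0.0254] 84x24 @8 403
   [435. 366.] col [52. 55. 54.] top z 0.096 [ 0.4723 -0.0507] 20x20 @3 79
scene
   [351. 268.] col [56. 60. 65.] top z 0.094 [ 0.4743 -0.0526] 20x22 @13 128
   [403. 301.] col [ 73. 101. 121.] top z 0.105 [0.5728 0.0237] 89x25 @8 484
   [358. 333.] col [ 78. 107. 124.] top z 0.077 [ 0.6272 -0.0561] 28x26 @40 141
   [447. 336.] col [144. 163. 168.] top z 0.075 [0.6539 0.084 ] 26x33 @1 149
   [408. 354.] col [143. 161. 168.] top z 0.073 [0.6801 0.016 ] 27x24 @64 127
   [339. 371.] col [72. 77. 80.] top z 0.066 [ 0.6978 -0.0909] 15x13 @46 34
t 9.2 pos [ 0.5097 -0.321   0.1881] close 34.9 gap 0.0551 gf 0 wf [ 0.4 -0.4  0.3] tz [ 0.007 -0.006 -1.   ] j6 -1.32
(0.65, 0.084, 0.15, -9.0) -> shift [1.008 1.388 0.147] turn 0.732 rows>= 10.3
(0.65, 0.084, 0.079, None) -> shift [ 0.001 -0.002  0.284] turn 0.000 rows>= 1.7
(0.65, 0.084, 0.19, None) -> shift [-0.002  0.004 -0.444] turn 0.000 rows>= 2.7
(0.48, -0.33, 0.19, None) -> shift [-1.742 -0.413  0.005] turn 0.000 rows>= 10.7
```

Request:
play_rows:
  targets: [0.05,0.07,0,0,0.65,0.12,0.165,0,0,0.65,0.2,0.275,0,0,0.65,0.28,0.385,0,0,0.65,0.36,0.495,0,0,0.65]

```text
t: 9.57
ee_pos: [0.5568, -0.1731, 0.182]
tcp_rot: [-0.001, 0.463, 0.887, -0.0]
wrist_force: [0.3, -0.4, 0.4]
finger_gap: 0.0558
gripper_force: 0.0
```

Request:
play_rows:
  targets: [0.08,0.11,0,0,0.65,0.16,0.22,0,0,0.65,0.24,0.33,0,0,0.65,0.32,0.44,0,0,0.65,0.4,0.55,0,0,0.65]

```text
t: 9.98
ee_pos: [0.6123, -0.0122, 0.182]
tcp_rot: [-0.001, 0.462, 0.887, -0.0]
wrist_force: [0.3, 0.1, -0.4]
finger_gap: 0.0558
gripper_force: 0.0
```

Request:
play_rows:
  targets: [0.08,0.11,0.02,0.116,0.65,0.16,0.22,0.04,0.232,0.65,0.22,0.31,0.08,0.348,0.65,0.25,0.347,0.12,0.464,0.65,0.25,0.347,0.14,0.58,0.65]

```text
t: 10.4
ee_pos: [0.6471, 0.0905, 0.1454]
tcp_rot: [-0.002, 0.707, 0.707, -0.001]
wrist_force: [-0.9, -0.5, -0.7]
finger_gap: 0.0554
gripper_force: 0.0
```

```bash
python3 plan.py .651,.0845,.079,0 .651,.0845,.19,n .53,-.28,.19,n
```

```text
t 10.4 pos [0.6471 0.0905 0.1454] close 0.0 gap 0.0554 gf 0 wf [-0.9 -0.5 -0.7] tz [-0.004  0.001 -1.   ] j6 0.01
(0.651, 0.0845, 0.079, 0.0) -> shift [-0.024  0.016  0.265] turn 0.000 rows>= 1.6
(0.651, 0.0845, 0.19, None) -> shift [ 0.    -0.002 -0.444] turn 0.000 rows>= 2.7
(0.53, -0.28, 0.19, None) -> shift [-1.458 -0.484  0.   ] turn 0.000 rows>= 9.2
```

Request:
play_rows:
  targets: [-0.005,0.005,0.1,0,0.65,-0.01,0.008,0.2,0,0.65,-0.01,0.008,0.27,0,0.65,-0.01,0.008,0.275,0,0.65,-0.01,0.008,0.275,0,0]

```text
t: 10.82
ee_pos: [0.6481, 0.0845, 0.0769]
tcp_rot: [-0.002, 0.706, 0.708, -0.002]
wrist_force: [-0.5, 0.5, 0.3]
finger_gap: 0.0444
gripper_force: 0.0
```

Request:
play_rows:
  targets: [0,0,0,0,0,0,0,0,0,0,0,0,0,0,0,0,0,0,0,0,0,0,0,0,0]

```text
t: 11.23
ee_pos: [0.651, 0.0843, 0.0807]
tcp_rot: [0.001, 0.706, 0.708, 0.001]
wrist_force: [-0.1, 0.0, 2.0]
finger_gap: 0.027
gripper_force: 44.4
```

Request:
play_rows:
  targets: [0,0,-0.06,0,0,0,0,-0.18,0,0,0,0,-0.3,0,0,0,0,-0.44,0,0,0,0,-0.44,0,0]

```text
t: 11.65
ee_pos: [0.6554, 0.0844, 0.1993]
tcp_rot: [0.006, 0.706, 0.708, 0.006]
wrist_force: [0.7, -0.7, 1.5]
finger_gap: 0.0269
gripper_force: 44.0
```

Request:
play_rows:
  targets: [-0.07,-0.02,0,0,0,-0.18,-0.06,0,0,0,-0.3,-0.1,0,0,0,-0.43,-0.14,0,0,0,-0.56,-0.18,0,0,0]

```text
t: 12.07
ee_pos: [0.6051, -0.0567, 0.19]
tcp_rot: [0.0, 0.706, 0.708, 0.0]
wrist_force: [1.3, 0.1, -0.6]
finger_gap: 0.0273
gripper_force: 44.0
```

Request:
play_rows:
  targets: [-0.13,-0.04,0,0,0,-0.26,-0.08,0,0,0,-0.39,-0.13,0,0,0,-0.52,-0.17,0,0,0,-0.63,-0.21,0,0,0]

```text
t: 12.48
ee_pos: [0.5528, -0.2156, 0.1901]
tcp_rot: [0.001, 0.707, 0.708, -0.0]
wrist_force: [0.5, -0.4, -0.8]
finger_gap: 0.0269
gripper_force: 44.0
```

Request:
play_rows:
  targets: [-0.1,-0.03,0,0,0,-0.19,-0.06,0.02,0,0,-0.26,-0.09,0.08,0,0,-0.27,-0.09,0.2,0,0,-0.27,-0.09,0.25,0,0]

```text
t: 12.9
ee_pos: [0.5292, -0.2816, 0.1246]
tcp_rot: [-0.001, 0.707, 0.707, -0.0]
wrist_force: [-1.1, 1.0, -2.2]
finger_gap: 0.0273
gripper_force: 44.0
```

Request:
play_rows:
  targets: [0,0,0.1,0,0,0,0,0.13,0,0,0,0,0.13,0,0,0,0,0.13,0,0.6,0,0,0.13,0,0.65]

```text
t: 13.32
ee_pos: [0.5323, -0.2811, 0.0962]
tcp_rot: [0.001, 0.706, 0.708, 0.0]
wrist_force: [-0.4, 0.3, -0.6]
finger_gap: 0.0502
gripper_force: 0.0
```

Request:
play_rows:
  targets: [0,0,0,0,0.65,0,0,-0.1,0,0.65,0,0,-0.22,0,0.65,0,0,-0.34,0,0.65,0,0,-0.36,0,0.65]

```text
t: 13.73
ee_pos: [0.5348, -0.2833, 0.1928]
tcp_rot: [0.007, 0.706, 0.708, 0.001]
wrist_force: [-0.3, -0.0, 0.8]
finger_gap: 0.0554
gripper_force: 0.0
```

```bash
python3 look.py a4; python3 plan.py .679,.0168,.15,-22 .679,.0168,.079,n .679,.0168,.19,n .48,-.28,.19,n
```

```text
top
   [463. 241.] col [59. 62. 65.] top z 0.067 [ 0.6969 -0.0892] 12x11 @46 29
   [401. 248.] col [131. 155. 154.] top z 0.073 [0.6774 0.0181] 27x23 @77 104
   [441. 279.] col [ 89. 124. 131.] top z 0.078 [ 0.6242 -0.0536] 27x29 @48 112
   [393. 306.] col [ 56.  91. 104.] top z 0.106 [0.5718 0.0254] 84x24 @8 407
   [435. 366.] col [53. 56. 55.] top z 0.096 [ 0.4724 -0.0508] 20x20 @2 78
scene
   [351. 268.] col [54. 59. 63.] top z 0.095 [ 0.4744 -0.0532] 19x24 @85 124
   [403. 301.] col [ 73. 101. 120.] top z 0.105 [0.5722 0.0232] 89x24 @8 487
   [358. 333.] col [ 78. 107. 123.] top z 0.077 [ 0.6271 -0.0559] 28x29 @51 141
   [407. 354.] col [143. 161. 167.] top z 0.072 [0.68   0.0165] 29x25 @63 129
   [338. 371.] col [72. 77. 80.] top z 0.066 [ 0.6983 -0.0904] 15x13 @51 36
t 13.8 pos [ 0.5332 -0.2822  0.1889] close 0.1 gap 0.0553 gf 0 wf [-0.1 -0.4  0.4] tz [ 0.007 -0.005 -1.   ] j6 -0.63
(0.679, 0.0168, 0.15, -22.0) -> shift [1.195 0.585 0.154] turn 0.369 rows>= 8.0
(0.679, 0.0168, 0.079, None) -> shift [ 0.001 -0.002  0.284] turn 0.000 rows>= 1.7
(0.679, 0.0168, 0.19, None) -> shift [-0.001  0.004 -0.444] turn 0.000 rows>= 2.7
(0.48, -0.28, 0.19, None) -> shift [-1.399 -0.293  0.   ] turn 0.000 rows>= 8.6
```

Request:
play_rows:
  targets: [0.06,0.03,0,0,0.65,0.17,0.08,0,0,0.65,0.29,0.14,0,0,0.65,0.42,0.2,0,0,0.65,0.55,0.27,0,0,0.65]

```text
t: 14.25
ee_pos: [0.5974, -0.1418, 0.1829]
tcp_rot: [-0.001, 0.707, 0.707, -0.001]
wrist_force: [0.9, 0.1, -0.9]
finger_gap: 0.0553
gripper_force: 0.0
```

Request:
play_rows:
  targets: [0.13,0.06,0,0.07,0.65,0.27,0.13,0,0.15,0.65,0.42,0.2,0.03,0.25,0.65,0.56,0.27,0.07,0.35,0.65,0.645,0.315,0.12,0.369,0.65]

```text
t: 14.67
ee_pos: [0.6774, 0.0224, 0.1537]
tcp_rot: [-0.0, 0.829, 0.559, 0.001]
wrist_force: [0.1, -0.8, 0.9]
finger_gap: 0.0554
gripper_force: 0.0
```

Request:
play_rows:
  targets: [0,0,0.03,0,0.65,0,0,0.03,0,0.65,0,0,0.03,0,0.65]

```text
t: 14.92
ee_pos: [0.6751, 0.0179, 0.1449]
tcp_rot: [-0.001, 0.829, 0.559, -0.002]
wrist_force: [-0.1, 0.5, 0.4]
finger_gap: 0.0555
gripper_force: 0.0
```

```bash
python3 plan.py .679,.0168,.079,-22 .679,.0168,.19,n .48,-.28,.19,n
```

```text
t 14.9 pos [0.6751 0.0179 0.1449] close -22.0 gap 0.0555 gf 0 wf [-0.1  0.5  0.4] tz [-0.004 -0.    -1.   ] j6 0.28
(0.679, 0.0168, 0.079, -22.0) -> shift [0.002 0.017 0.264] turn 0.000 rows>= 1.6
(0.679, 0.0168, 0.19, None) -> shift [-0.001 -0.002 -0.444] turn 0.000 rows>= 2.7
(0.48, -0.28, 0.19, None) -> shift [-1.399 -0.293  0.004] turn 0.000 rows>= 8.6
```

Request:
play_rows:
  targets: [0,0.005,0.1,0,0.65,0,0.01,0.2,0,0.65,0,0.01,0.27,0,0.65,0,0.01,0.27,0,0.65,0,0.01,0.27,0,0]

```text
t: 15.33
ee_pos: [0.6778, 0.0156, 0.0788]
tcp_rot: [-0.001, 0.83, 0.558, -0.001]
wrist_force: [0.2, -0.3, 0.4]
finger_gap: 0.0446
gripper_force: 0.0
```

Request:
play_rows:
  targets: [0,0,0,0,0,0,0,0,0,0,0,0,0,0,0,0,0,0,0,0,0,0,0,0,0]

```text
t: 15.75
ee_pos: [0.6806, 0.0169, 0.0821]
tcp_rot: [0.001, 0.829, 0.559, 0.001]
wrist_force: [-0.3, -1.2, 6.2]
finger_gap: 0.0246
gripper_force: 41.7
```

Request:
play_rows:
  targets: [0,0,-0.06,0,0,0,0,-0.18,0,0,0,0,-0.3,0,0,0,0,-0.44,0,0,0,0,-0.44,0,0]

```text
t: 16.17
ee_pos: [0.6838, 0.0171, 0.1999]
tcp_rot: [0.005, 0.829, 0.559, 0.006]
wrist_force: [2.4, -0.3, 1.1]
finger_gap: 0.0251
gripper_force: 40.9
```

Request:
play_rows:
  targets: [-0.07,-0.01,0,0,0,-0.18,-0.04,0,0,0,-0.3,-0.06,0,0,0,-0.44,-0.09,0,0,0,-0.58,-0.12,0,0,0]

```text
t: 16.58
ee_pos: [0.596, -0.1064, 0.1901]
tcp_rot: [0.0, 0.829, 0.56, 0.0]
wrist_force: [0.6, -0.5, -0.3]
finger_gap: 0.0248
gripper_force: 40.9
```

Request:
play_rows:
  targets: [-0.14,-0.03,0,0,0,-0.28,-0.06,0,0,0,-0.41,-0.08,0,0,0,-0.54,-0.11,0,0,0,-0.64,-0.13,0,0,0]

```text
t: 17.0
ee_pos: [0.5051, -0.2438, 0.1902]
tcp_rot: [0.0, 0.829, 0.559, -0.0]
wrist_force: [0.9, -1.0, -0.9]
finger_gap: 0.0251
gripper_force: 40.9
```

Request:
play_rows:
  targets: [-0.1,-0.02,0,0,0,-0.16,-0.04,0.02,0,0,-0.18,-0.04,0.1,0,0,-0.18,-0.04,0.22,0,0,-0.18,-0.04,0.27,0,0]

```text
t: 17.42
ee_pos: [0.4787, -0.2793, 0.1197]
tcp_rot: [-0.002, 0.829, 0.559, -0.001]
wrist_force: [-1.4, 1.3, -1.8]
finger_gap: 0.0248
gripper_force: 40.9
```

Request:
play_rows:
  targets: [0,0,0.08,0,0,0,0,0.1,0,0,0,0,0.1,0,0,0,0,0.1,0,0.6,0,0,0.1,0,0.65]

```text
t: 17.83
ee_pos: [0.4817, -0.2806, 0.0987]
tcp_rot: [0.001, 0.829, 0.559, 0.0]
wrist_force: [-0.5, 0.4, -0.0]
finger_gap: 0.0484
gripper_force: 0.0
```

Request:
play_rows:
  targets: [0,0,0,0,0.65,0,0,-0.1,0,0.65,0,0,-0.22,0,0.65,0,0,-0.34,0,0.65,0,0,-0.36,0,0.65]

```text
t: 18.25
ee_pos: [0.4841, -0.2827, 0.1946]
tcp_rot: [0.006, 0.829, 0.559, 0.002]
wrist_force: [0.2, -0.8, 0.4]
finger_gap: 0.0557
gripper_force: 0.0
```

```bash
python3 look.py a5; python3 plan.py .6255,-.0547,.15,-12 .6255,-.0547,.079,n .6255,-.0547,.19,n .52,-.32,.19,n
```

```text
top
   [463. 241.] col [58. 63. 65.] top z 0.068 [ 0.697  -0.0893] 12x12 @49 28
   [441. 279.] col [ 88. 122. 127.] top z 0.078 [ 0.6245 -0.0538] 27x29 @49 111
   [394. 306.] col [ 56.  91. 103.] top z 0.106 [0.5715 0.0254] 84x24 @8 408
   [436. 366.] col [49. 52. 51.] top z 0.097 [ 0.4724 -0.0508] 20x20 @4 76
scene
   [352. 268.] col [55. 59. 64.] top z 0.094 [ 0.4776 -0.0534] 19x26 @86 126
   [403. 301.] col [ 74. 101. 121.] top z 0.105 [0.5728 0.0233] 86x25 @9 482
   [358. 333.] col [ 78. 107. 124.] top z 0.077 [ 0.6274 -0.0564] 27x30 @86 142
   [338. 371.] col [72. 77. 80.] top z 0.066 [ 0.6989 -0.0909] 13x12 @52 34
t 18.4 pos [ 0.4824 -0.2814  0.1908] close -22.0 gap 0.0556 gf 0 wf [ 0.1  0.9 -0.2] tz [ 0.006 -0.005 -1.   ] j6 -0.30
(0.6255, -0.0547, 0.15, -12.0) -> shift [1.056 0.19  0.162] turn -0.167 rows>= 6.5
(0.6255, -0.0547, 0.079, None) -> shift [ 0.001 -0.002  0.284] turn 0.000 rows>= 1.7
(0.6255, -0.0547, 0.19, None) -> shift [-0.002  0.003 -0.444] turn 0.000 rows>= 2.7
(0.52, -0.32, 0.19, None) -> shift [-1.126 -0.192  0.003] turn 0.000 rows>= 6.9
```

Request:
play_rows:
  targets: [0.07,0.01,0,0,0.65,0.19,0.03,0,0,0.65,0.32,0.06,0,0,0.65,0.46,0.08,0,0,0.65,0.6,0.11,0,0,0.65]

```text
t: 18.77
ee_pos: [0.5616, -0.1497, 0.1854]
tcp_rot: [-0.001, 0.829, 0.559, -0.001]
wrist_force: [0.1, -0.3, -0.9]
finger_gap: 0.0558
gripper_force: 0.0
```

Request:
play_rows:
  targets: [0.13,0.02,0,-0.03,0.65,0.25,0.05,0.02,-0.08,0.65,0.36,0.07,0.06,-0.12,0.65,0.45,0.08,0.12,-0.16,0.65,0.455,0.08,0.15,-0.167,0.65]

```text
t: 19.18
ee_pos: [0.6232, -0.049, 0.1463]
tcp_rot: [-0.002, 0.775, 0.631, -0.001]
wrist_force: [-0.7, 0.1, -0.1]
finger_gap: 0.0557
gripper_force: 0.0
```

Request:
play_rows:
  targets: [0,0,0.08,0,0.65,0,0,0.18,0,0.65,0,0,0.29,0,0.65,0,0,0.29,0,0.65,0,0,0.29,0,0.65]

```text
t: 19.6
ee_pos: [0.6216, -0.0537, 0.0748]
tcp_rot: [-0.002, 0.777, 0.629, -0.002]
wrist_force: [-0.5, -0.1, 1.3]
finger_gap: 0.0554
gripper_force: 0.0
```

```bash
python3 plan.py .6255,-.0547,.079,-12 .6255,-.0547,.19,n .52,-.32,.19,n
```

```text
t 19.6 pos [ 0.6216 -0.0537  0.0748] close -12.0 gap 0.0554 gf 0 wf [-0.5 -0.1  1.3] tz [-0.005  0.001 -1.   ] j6 -0.01
(0.6255, -0.0547, 0.079, -12.0) -> shift [-0.001  0.016 -0.017] turn -0.001 rows>= 0.1
(0.6255, -0.0547, 0.19, None) -> shift [-0.    -0.002 -0.444] turn 0.000 rows>= 2.7
(0.52, -0.32, 0.19, None) -> shift [-1.126e+00 -1.920e-01  1.000e-03] turn 0.000 rows>= 6.9
```

Request:
play_rows:
  targets: [0,0.01,-0.008,0,0.65,0,0.01,-0.008,0,0.4,0,0.01,-0.008,0,0,0,0.01,-0.008,0,0,0,0.01,-0.008,0,0]

```text
t: 20.02
ee_pos: [0.6264, -0.0541, 0.08]
tcp_rot: [0.001, 0.777, 0.629, 0.0]
wrist_force: [-0.3, -0.4, 2.9]
finger_gap: 0.0268
gripper_force: 39.7
```

Request:
play_rows:
  targets: [0,0,0,0,0,0,0,0,0,0,0,0,0,0,0]

```text
t: 20.27
ee_pos: [0.6265, -0.0541, 0.08]
tcp_rot: [0.001, 0.777, 0.629, 0.0]
wrist_force: [-1.0, -0.2, 6.5]
finger_gap: 0.027
gripper_force: 40.0
```

Request:
play_rows:
  targets: [0,0,-0.06,0,0,0,0,-0.18,0,0,0,0,-0.3,0,0,0,0,-0.44,0,0,0,0,-0.44,0,0]

```text
t: 20.68
ee_pos: [0.6303, -0.0546, 0.197]
tcp_rot: [0.005, 0.777, 0.629, 0.004]
wrist_force: [2.6, -0.7, 1.5]
finger_gap: 0.0277
gripper_force: 39.5
```

Request:
play_rows:
  targets: [-0.07,-0.01,0,0,0,-0.18,-0.03,0,0,0,-0.3,-0.05,0,0,0,-0.44,-0.07,0,0,0,-0.58,-0.1,0,0,0]

```text
t: 21.1
ee_pos: [0.5706, -0.1911, 0.1881]
tcp_rot: [-0.0, 0.777, 0.63, -0.0]
wrist_force: [0.5, -0.1, -0.3]
finger_gap: 0.0273
gripper_force: 39.6
```

Request:
play_rows:
  targets: [-0.14,-0.02,0,0,0,-0.28,-0.05,0,0,0,-0.4,-0.07,0,0,0,-0.5,-0.08,0.02,0,0,-0.54,-0.09,0.08,0,0]

```text
t: 21.52
ee_pos: [0.5212, -0.3225, 0.1708]
tcp_rot: [0.003, 0.778, 0.628, -0.0]
wrist_force: [-0.1, 0.1, -0.3]
finger_gap: 0.0274
gripper_force: 39.6
```

Request:
play_rows:
  targets: [0,0,0.1,0,0,0,0,0.2,0,0,0,0,0.28,0,0,0,0,0.28,0,0,0,0,0.28,0,0.65]

```text
t: 21.93
ee_pos: [0.5199, -0.3168, 0.097]
tcp_rot: [-0.002, 0.777, 0.629, -0.0]
wrist_force: [-0.4, 0.3, 0.2]
finger_gap: 0.0378
gripper_force: 0.0
```

Request:
play_rows:
  targets: [0,0,0,0,0.65,0,0,0,0,0.65,0,0,-0.1,0,0.65,0,0,-0.22,0,0.65,0,0,-0.34,0,0.65]

```text
t: 22.35
ee_pos: [0.5215, -0.3179, 0.1862]
tcp_rot: [0.001, 0.777, 0.629, 0.0]
wrist_force: [0.3, -0.3, -0.0]
finger_gap: 0.0555
gripper_force: 0.0
```

```bash
python3 look.py a6; python3 plan.py .474,-.052,.17,-12 .474,-.052,.085,n
```

```text
top
   [463. 241.] col [59. 64. 67.] top z 0.067 [ 0.697 -0.089] 12x13 @47 26
   [392. 306.] col [ 56.  91. 103.] top z 0.106 [0.5719 0.0253] 84x24 @7 403
   [435. 367.] col [51. 54. 53.] top z 0.097 [ 0.471  -0.0507] 20x20 @47 76
scene
   [352. 267.] col [54. 59. 63.] top z 0.095 [ 0.4738 -0.0518] 22x20 @83 121
   [403. 301.] col [ 74. 101. 121.] top z 0.105 [0.5727 0.0235] 87x24 @6 474
   [338. 371.] col [72. 77. 80.] top z 0.066 [ 0.698  -0.0906] 17x12 @36 38
t 22.4 pos [ 0.5256 -0.3211  0.1932] close -12.0 gap 0.0555 gf 0 wf [ 0.5 -0.1  0.5] tz [ 0.013 -0.011 -1.   ] j6 -0.48
(0.474, -0.052, 0.17, -12.0) -> shift [ 1.011 -0.427  0.079] turn 0.000 rows>= 6.6
(0.474, -0.052, 0.085, None) -> shift [ 0.003 -0.005  0.34 ] turn 0.000 rows>= 2.0
```

View pics/top_a6.png

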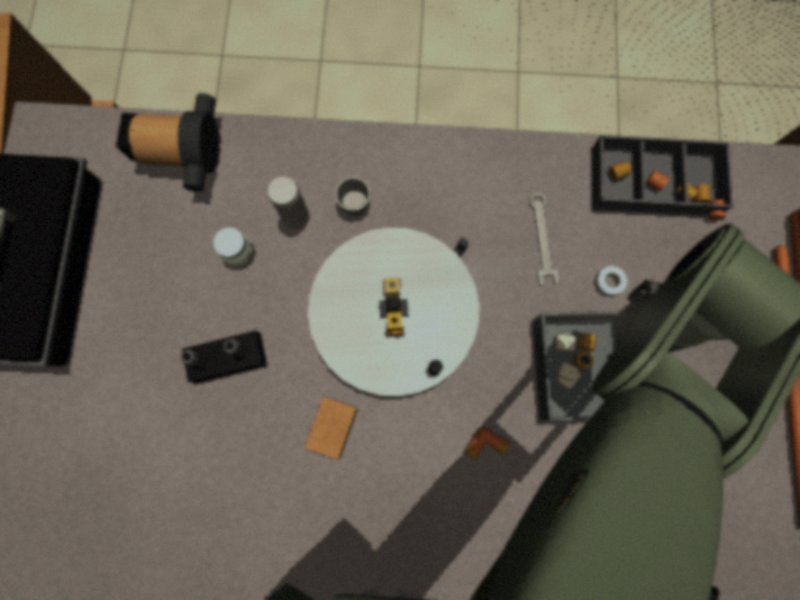

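Disc is empty; pieces lie in the box (565-590, 340-375). Now the knob at (435,367).

Request:
play_rows:
  targets: [0.06,-0.03,0,0,0.65,0.16,-0.07,0,0,0.65,0.28,-0.12,0,0,0.65,0.4,-0.17,0,0,0.65,0.52,-0.22,0,0,0.65]

```text
t: 22.87
ee_pos: [0.4945, -0.1783, 0.1851]
tcp_rot: [0.001, 0.777, 0.629, 0.0]
wrist_force: [-0.0, 0.1, 0.0]
finger_gap: 0.0556
gripper_force: 0.0
```

Request:
play_rows:
  targets: [0.12,-0.05,0.02,0.11,0.65,0.24,-0.1,0.04,0.22,0.65,0.36,-0.15,0.06,0.34,0.65,0.47,-0.2,0.08,0.46,0.65,0.487,-0.207,0.08,0.58,0.65]

```text
t: 23.28
ee_pos: [0.4671, -0.0451, 0.1635]
tcp_rot: [-0.001, 0.93, 0.368, -0.0]
wrist_force: [-0.8, -0.2, 0.2]
finger_gap: 0.0555
gripper_force: 0.0
```

Request:
play_rows:
  targets: [0,0,0,0.09,0.65,0,0,0,0.09,0.65,0,0,0,0.09,0.65]

```text
t: 23.53
ee_pos: [0.4698, -0.0494, 0.165]
tcp_rot: [0.001, 0.945, 0.326, 0.001]
wrist_force: [-0.3, -0.2, 0.2]
finger_gap: 0.0555
gripper_force: 0.0
```

```bash
python3 look.py a7; python3 plan.py .473,-.0518,.091,-52.5
```

```text
top
   [463. 241.] col [57. 61. 64.] top z 0.066 [ 0.6968 -0.0889] 12x12 @46 29
   [392. 303.] col [52. 85. 96.] top z 0.106 [0.572  0.0262] 84x24 @6 337
scene
   [352. 267.] col [48. 52. 57.] top z 0.095 [ 0.4739 -0.0518] 20x21 @25 119
   [403. 301.] col [ 70.  98. 117.] top z 0.105 [0.5733 0.0235] 89x24 @7 474
   [338. 371.] col [71. 76. 79.] top z 0.065 [ 0.6985 -0.0912] 15x12 @51 36
t 23.6 pos [ 0.4697 -0.0499  0.1647] close -52.0 gap 0.0554 gf 0 wf [0.4 0.3 0.6] tz [ 0.001 -0.    -1.   ] j6 0.62
(0.473, -0.0518, 0.091, -52.5) -> shift [0.005 0.014 0.295] turn 0.008 rows>= 1.8
```

Request:
play_rows:
  targets: [0.003,0.01,0.1,0,0.65,0.003,0.012,0.2,0,0.65,0.003,0.012,0.28,0,0.65,0.003,0.012,0.295,0,0.65,0.003,0.012,0.295,0,0.3]
  squeeze: 30

```text
t: 24.05
ee_pos: [0.4703, -0.0514, 0.0889]
tcp_rot: [-0.001, 0.946, 0.325, -0.002]
wrist_force: [-0.4, -0.4, 0.8]
finger_gap: 0.0452
gripper_force: 0.0
```

Request:
play_rows:
  targets: [0,0,0,0,0,0,0,0,0,0,0,0,0,0,0,0,0,0,0,0,0,0,0,0,0]

```text
t: 24.47
ee_pos: [0.4725, -0.0518, 0.0916]
tcp_rot: [0.001, 0.946, 0.325, 0.001]
wrist_force: [-1.8, -1.8, 5.2]
finger_gap: 0.0231
gripper_force: 31.0
```

```bash
python3 plan.py
```

```text
t 24.5 pos [ 0.4725 -0.0518  0.0916] close -52.1 gap 0.0231 gf 31 wf [-1.8 -1.8  5.2] tz [ 0.002 -0.001 -1.   ] j6 0.62
```

Gripped. Turn 25° per call, slower start.

Request:
play_rows:
  targets: [0.002,0.044,0,-0.083,0,0.008,0.087,0,-0.167,0,0.017,0.129,0,-0.25,0,0.03,0.171,0,-0.333,0,0.047,0.211,0,-0.417,0]

```text
t: 24.88
ee_pos: [0.5141, -0.0862, 0.0916]
tcp_rot: [0.0, 0.852, 0.524, 0.0]
wrist_force: [-1.7, 1.3, 4.4]
finger_gap: 0.0227
gripper_force: 31.2
```

```bash
python3 plan.py
```

```text
t 24.9 pos [ 0.5141 -0.0862  0.0916] close -26.8 gap 0.0227 gf 31 wf [-1.7  1.3  4.4] tz [ 0.001 -0.    -1.   ] j6 0.14
```

Request:
play_rows:
  targets: [0.002,0.044,0,-0.083,0,0.008,0.087,0,-0.167,0,0.017,0.129,0,-0.25,0,0.03,0.171,0,-0.333,0,0.047,0.211,0,-0.417,0]

```text
t: 25.3
ee_pos: [0.5648, -0.0996, 0.0915]
tcp_rot: [-0.001, 0.718, 0.696, -0.001]
wrist_force: [-5.9, 0.7, 6.9]
finger_gap: 0.0225
gripper_force: 31.5
```

Request:
play_rows:
  targets: [0.002,0.044,0,-0.083,0,0.008,0.087,0,-0.167,0,0.017,0.129,0,-0.25,0,0.03,0.171,0,-0.333,0,0.047,0.211,0,-0.417,0]

```text
t: 25.72
ee_pos: [0.619, -0.0899, 0.0915]
tcp_rot: [-0.0, 0.55, 0.835, -0.001]
wrist_force: [-3.9, -0.5, 6.5]
finger_gap: 0.0228
gripper_force: 31.4
```

```bash
python3 plan.py; python3 look.py a8
```

```text
t 25.7 pos [ 0.619  -0.0899  0.0915] close 23.3 gap 0.0228 gf 31 wf [-3.9 -0.5  6.5] tz [-0.001 -0.001 -1.   ] j6 -0.69
top
   [383. 303.] col [46. 80. 96.] top z 0.106 [0.5738 0.042 ] 51x24 @84 295
scene
   [403. 300.] col [ 69.  97. 117.] top z 0.104 [0.5734 0.0244] 81x30 @84 629
   [334. 326.] col [54. 59. 63.] top z 0.123 [ 0.6439 -0.0902] 68x21 @40 240
   [338. 371.] col [69. 74. 76.] top z 0.066 [ 0.6991 -0.0908] 14x12 @48 36
```

Request:
play_rows:
  targets: [0.002,0.044,0,-0.083,0,0.008,0.087,0,-0.167,0,0.017,0.129,0,-0.25,0,0.03,0.171,0,-0.333,0,0.048,0.213,0,-0.42,0]

```text
t: 26.23
ee_pos: [0.6634, -0.0585, 0.0916]
tcp_rot: [0.001, 0.357, 0.934, -0.0]
wrist_force: [-2.6, -1.0, 5.4]
finger_gap: 0.0229
gripper_force: 31.7
```

Request:
play_rows:
  targets: [0,0,0,0,0,0,0,0,0,0.6,0,0,0,0,0.6,0,0,0,0,0.6,0,0,0,0,0.6]

```text
t: 26.65
ee_pos: [0.6623, -0.0577, 0.0897]
tcp_rot: [-0.001, 0.358, 0.934, -0.0]
wrist_force: [0.1, -0.1, -0.4]
finger_gap: 0.0511
gripper_force: 0.0
```

Request:
play_rows:
  targets: [0,0,-0.08,0,0.6,0,0,-0.2,0,0.6,0,0,-0.32,0,0.6,0,0,-0.44,0,0.6,0,0,-0.48,0,0.6]

```text
t: 27.07
ee_pos: [0.6655, -0.0583, 0.2161]
tcp_rot: [0.004, 0.357, 0.934, 0.001]
wrist_force: [1.6, 0.3, 1.8]
finger_gap: 0.0511
gripper_force: 0.0
```

```bash
python3 look.py a9;python3 plan.py .475,.31,.23,18
```

```text
top
scene
   [402. 300.] col [ 62.  87. 105.] top z 0.104 [0.5736 0.0235] 28x85 @17 675
   [357. 347.] col [51. 55. 60.] top z 0.095 [ 0.6672 -0.0609] 21x23 @60 156
   [339. 371.] col [70. 74. 77.] top z 0.066 [ 0.6982 -0.0909] 15x13 @47 36
t 27.2 pos [ 0.6648 -0.0581  0.2138] close 48.1 gap 0.0514 gf 0 wf [ 0.5  0.2 -0.2] tz [ 0.007 -0.001 -1.   ] j6 -1.06
(0.475, 0.31, 0.23, 18.0) -> shift [ 1.548  0.59  -0.072] turn 0.502 rows>= 9.9
```

Request:
play_rows:
  targets: [0.06,0.02,0,0,0.6,0.16,0.06,0,0,0.6,0.28,0.11,0,0,0.6,0.41,0.16,0,0,0.6,0.54,0.21,0,0,0.6]

```text
t: 27.58
ee_pos: [0.595, 0.0723, 0.2069]
tcp_rot: [-0.003, 0.358, 0.934, -0.001]
wrist_force: [0.6, -0.3, -0.2]
finger_gap: 0.0514
gripper_force: 0.0
```

Request:
play_rows:
  targets: [0.13,0.05,0,0,0.6,0.26,0.1,0,0,0.6,0.39,0.15,0,0,0.6,0.52,0.2,0,0,0.6,0.64,0.24,0,0,0.6]

```text
t: 28.0
ee_pos: [0.5155, 0.2241, 0.2073]
tcp_rot: [-0.002, 0.357, 0.934, -0.001]
wrist_force: [-0.1, 0.9, 1.0]
finger_gap: 0.0514
gripper_force: 0.0
```

Request:
play_rows:
  targets: [0.12,0.045,0,0.1,0.6,0.23,0.09,0,0.2,0.6,0.33,0.12,0,0.3,0.6,0.37,0.14,0,0.4,0.6,0.37,0.14,0,0.507,0.6]

```text
t: 28.42
ee_pos: [0.4694, 0.3124, 0.2071]
tcp_rot: [-0.002, 0.59, 0.807, -0.002]
wrist_force: [0.2, 0.5, 0.6]
finger_gap: 0.0516
gripper_force: 0.0
```

Request:
play_rows:
  targets: [0,0,0,0,0.6,0,0,0,0,0.6,0,0,0,0,0.6]

```text
t: 28.67
ee_pos: [0.4721, 0.31, 0.2087]
tcp_rot: [-0.001, 0.589, 0.808, -0.001]
wrist_force: [-0.2, -0.2, -1.1]
finger_gap: 0.0508
gripper_force: 0.0
```

```bash
python3 look.py b1;python3 plan.py .485,.281,.15,17.7
python3 - <<'E'
from h import *
for n in ('top','scene'):
    c=arm.capture(n); np.savez(n+'1.npz',**c)
    for ce,p,col in blobs(c,.05,.13,(.475,.315),.07,15): print(n,' probe',ce*1.5625,len(p),rect(p))
    for ce,p,col in blobs(c,.097,.115,(.572,.024),.06,15): print(n,' valve top',ce*1.5625,len(p),rect(p))
# crops of the valve
t=np.load('top1.npz')['img'][170:225,225:280]; s=np.load('scene1.npz')['img'][165:220,230:285]
cv2.imwrite('pics/valve.png',cv2.resize(np.hstack([t,s]),None,fx=7,fy=7,interpolation=cv2.INTER_CUBIC))
E
```

```text
top
   [463. 241.] col [59. 63. 65.] top z 0.066 [ 0.6966 -0.0891] 12x13 @49 29
   [445. 256.] col [48. 52. 52.] top z 0.097 [ 0.6634 -0.058 ] 22x21 @3 90
   [393. 305.] col [ 47.  86. 102.] top z 0.106 [0.5717 0.0254] 25x84 @18 462
scene
   [402. 300.] col [ 72.  99. 119.] top z 0.104 [0.5739 0.0241] 28x85 @17 674
   [357. 347.] col [60. 65. 70.] top z 0.095 [ 0.6668 -0.06  ] 19x20 @84 157
   [338. 371.] col [72. 76. 79.] top z 0.067 [ 0.6992 -0.0908] 15x12 @40 36
t 28.8 pos [0.4726 0.31   0.2095] close 17.8 gap 0.0514 gf 0 wf [-0.6 -1.3  0.7] tz [-0.001 -0.001 -1.   ] j6 0.12
(0.485, 0.281, 0.15, 17.7) -> shift [-0.126  0.012  0.238] turn 0.001 rows>= 1.6
top  probe [234.40217391 347.16032609] 115 (np.float64(0.10972538642172025), array([0.48405063, 0.28267389]), (18.345266342163086, 20.5924015045166), 50.033203125, 59)
top  probe [198.75919118 355.65257353] 34 (np.float64(0.1030798090439361), array([0.46709433, 0.34029922]), (7.8505635261535645, 2.001457452774048), 24.604806900024414, 8)
top  valve top [410.6095679  297.83950617] 81 (np.float64(0.1069151638638778), array([ 0.58057
[... 630 characters left out ...]
1.06867284 253.81944444] 162 (np.float64(0.1076521927452277), array([0.48691565, 0.28043219]), (20.33388900756836, 19.390657424926758), 16.384958267211914, 34)
scene  valve top [419.49404762 284.80282738] 84 (np.float64(0.10567269256465815), array([0.56434039, 0.05213308]), (27.315698623657227, 24.44676971435547), 15.632854461669922, 61)
scene  valve top [402.63310185 291.29050926] 54 (np.float64(0.10204205115929081), array([0.57461884, 0.02328327]), (22.107582092285156, 20.821271896362305), 16.016847610473633, 52)
scene  valve top [385.97222222 295.24305556] 90 (np.float64(0.10572431510244773), array([ 0.58161932, -0.0049917 ]), (27.03733253479004, 25.2352294921875), 13.705863952636719, 67)
```

View pics/valve.png

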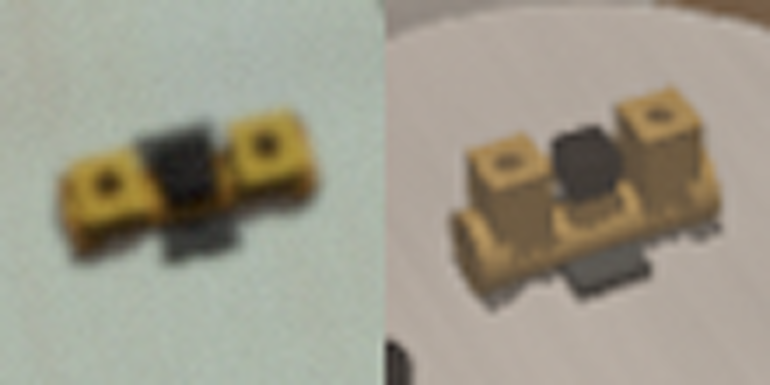

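Request:
play_rows:
  targets: [-0.06,0.007,0,0,0.6,-0.125,0.014,0.06,0,0.6,-0.125,0.014,0.18,0,0.6,-0.125,0.014,0.26,0,0.6,-0.125,0.014,0.26,0,0.6]

```text
t: 29.28
ee_pos: [0.4824, 0.28, 0.1405]
tcp_rot: [-0.003, 0.59, 0.807, -0.004]
wrist_force: [-1.6, -0.2, -0.9]
finger_gap: 0.0513
gripper_force: 0.0
```

Request:
play_rows:
  targets: [0,0,0,0,0.6,0,0,0,0,0.6]

```text
t: 29.45
ee_pos: [0.4865, 0.2823, 0.1466]
tcp_rot: [0.001, 0.589, 0.808, 0.001]
wrist_force: [0.5, -0.0, 0.6]
finger_gap: 0.0512
gripper_force: 0.0
```

```bash
python3 plan.py .4855,.2812,.081,17.7
python3 - <<'E'
from h import *
# subpixel hole centres: dark centroid round the seen spot, ray onto z=.105
for n,pts in (('top',((240.4,196.1),(262.9,191.0))),('scene',((269,181.4),(247.9,188.1)))):
    c=dict(np.load(n+'1.npz')); g=cv2.cvtColor(c['img'],cv2.COLOR_BGR2GRAY).astype(float)
    for u,v in pts:
        u0,v0=int(round(u)),int(round(v)); w=g[v0-3:v0+4,u0-3:u0+4]; wt=np.clip(np.percentile(w,55)-w,0,None); vv,uu=np.mgrid[v0-3:v0+4,u0-3:u0+4]
        wt*=np.hypot(uu-u,vv-v)<3.2; print(n,px2w(c,u,v,z=.105).round(4),(uu*wt).sum()/wt.sum(),(vv*wt).sum()/wt.sum(),px2w(c,(uu*wt).sum()/wt.sum(),(vv*wt).sum()/wt.sum(),z=.105).round(4))
E
```

```text
t 29.4 pos [0.4865 0.2823 0.1466] close 17.8 gap 0.0512 gf 0 wf [ 0.5 -0.   0.6] tz [ 0.002  0.001 -1.   ] j6 0.06
(0.4855, 0.2812, 0.081, 17.7) -> shift [-0.003 -0.006  0.262] turn 0.001 rows>= 1.6
top [0.5622 0.053  0.105 ] 239.95444319460066 195.8818897637795 [0.5627 0.0542 0.105 ]
top [ 0.579  -0.0038  0.105 ] 262.5216400911162 190.32801822323464 [ 0.5807 -0.0027  0.105 ]
scene [0.5654 0.0534 0.105 ] 268.8617886178862 181.31300813008133 [0.565  0.0531 0.105 ]
scene [ 0.5835 -0.0026  0.105 ] 247.46233766233766 188.4233766233766 [ 0.5845 -0.0039  0.105 ]
```

Request:
play_rows:
  targets: [-0.003,-0.004,0.08,0,0.6,-0.003,-0.004,0.18,0,0.6,-0.003,-0.004,0.25,0,0.6,-0.003,-0.004,0.262,0,0.6,-0.003,-0.004,0.262,0,0.4]
  squeeze: 40

```text
t: 29.87
ee_pos: [0.485, 0.2812, 0.0801]
tcp_rot: [-0.0, 0.589, 0.808, -0.0]
wrist_force: [-0.1, 0.0, 0.9]
finger_gap: 0.0401
gripper_force: 0.0
```

Request:
play_rows:
  targets: [0,0,0,0,0.2,0,0,0,0,0,0,0,0,0,0,0,0,0,0,0,0,0,0,0,0]

```text
t: 30.28
ee_pos: [0.4861, 0.2816, 0.082]
tcp_rot: [0.001, 0.589, 0.808, 0.001]
wrist_force: [-1.1, 0.5, 7.0]
finger_gap: 0.0214
gripper_force: 39.3
```

```bash
python3 plan.py
```

```text
t 30.3 pos [0.4861 0.2816 0.082 ] close 17.8 gap 0.0214 gf 39 wf [-1.1  0.5  7. ] tz [ 0.003  0.001 -1.   ] j6 0.06
```

Request:
play_rows:
  targets: [0,0,-0.05,0,0,0,0,-0.14,0,0,0,0,-0.26,0,0,0,0,-0.38,0,0,0,0,-0.5,0,0]

```text
t: 30.7
ee_pos: [0.4848, 0.281, 0.207]
tcp_rot: [0.0, 0.589, 0.808, 0.0]
wrist_force: [0.5, 1.4, -0.0]
finger_gap: 0.0208
gripper_force: 39.1
```

Request:
play_rows:
  targets: [-0.05,0,0,0,0,-0.13,0,0,0,0,-0.23,0,0,0,0,-0.35,0.005,0,0,0,-0.47,0.007,0,0,0]

```text
t: 31.12
ee_pos: [0.5227, 0.1687, 0.2056]
tcp_rot: [0.001, 0.589, 0.808, 0.001]
wrist_force: [-0.1, -0.5, -1.1]
finger_gap: 0.0213
gripper_force: 39.1
```

Request:
play_rows:
  targets: [-0.12,0,0,0,0,-0.24,0,0,0,0,-0.36,0,0,0,0,-0.46,0.005,0,0,0,-0.55,0.007,0,0,0]

```text
t: 31.53
ee_pos: [0.5665, 0.0371, 0.2055]
tcp_rot: [0.001, 0.59, 0.807, 0.0]
wrist_force: [0.9, 0.8, -0.9]
finger_gap: 0.0211
gripper_force: 39.1
```

Request:
play_rows:
  targets: [-0.07,0,0,0,0,-0.13,0,0,0,0,-0.17,0,0,0,0,-0.184,0.003,0,0,0,-0.184,0.003,0,0,0]

```text
t: 31.95
ee_pos: [0.5809, -0.0048, 0.2049]
tcp_rot: [0.0, 0.59, 0.807, 0.0]
wrist_force: [0.0, 0.5, -0.9]
finger_gap: 0.021
gripper_force: 39.1
```

Request:
play_rows:
  targets: [0,0,0,0,0,0,0,0,0,0,0,0,0,0,0,0,0,0,0,0]

```text
t: 32.28
ee_pos: [0.5805, -0.0035, 0.2048]
tcp_rot: [-0.0, 0.589, 0.808, 0.0]
wrist_force: [0.3, 0.2, -1.4]
finger_gap: 0.021
gripper_force: 39.1
```

```bash
python3 plan.py .582,-.0037,.207,n
python3 - <<'E'
from h import *
ims=[]
for n in ('top','scene'):
    c=arm.capture(n); np.savez(n+'2.npz',**c)
    q=c['R']@np.array([.58,0,.14])+c['t']; u,v=(q[:2]/q[2]*c['fx']+[c['cx'],c['cy']]).astype(int); print(n,u-30,v-35)
    ims.append(cv2.resize(c['img'][v-35:v+35,u-30:u+30],None,fx=6.5,fy=6.5,interpolation=cv2.INTER_CUBIC))
cv2.imwrite('pics/hov.png',np.hstack(ims))
E
```

```text
t 32.3 pos [ 0.5805 -0.0035  0.2048] close 17.8 gap 0.0210 gf 39 wf [ 0.3  0.2 -1.4] tz [-0.  0. -1.] j6 -0.47
(0.582, -0.0037, 0.207, None) -> shift [-0.003  0.006 -0.009] turn 0.000 rows>= 0.1
top 231 152
scene 218 141
```

View pics/hov.png

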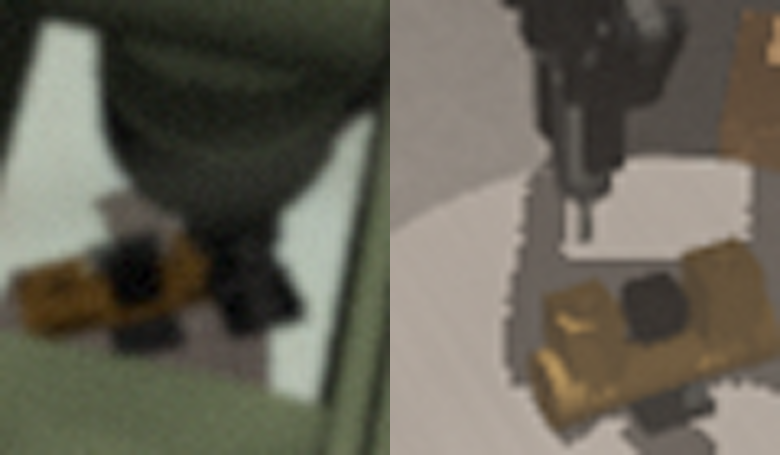

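Run:
```python
from h import *
c=dict(np.load('scene2.npz')); g=cv2.cvtColor(c['img'],cv2.COLOR_BGR2GRAY)
print(g[168:182,241:256]); print((c['depth'][168:182,241:256]*1000).astype(int))
P=cloud(c)
for z in (.136,.138,.140): print(px2w(c,248,177.9,z=z).round(4))
s=arm.state(); 
for X in ([*s['ee_pos'][:2],s['ee_pos'][2]-.067],[*s['ee_pos'][:2],.105]):
    q=c['R']@np.array(X)+c['t']; print('tcp axis proj',np.round(X,4),(q[:2]/q[2]*c['fx']+[c['cx'],c['cy']]).round(2))
m=(P[...,2]>.138)&(P[...,2]<.160)&(np.hypot(P[...,0]-.58,P[...,1])<.03)
p=P[m]; print(len(p),p.mean(0),p.min(0),p.max(0))
```

```text
[[ 98 100  80  63  74  87  86  77  70  71  64 148 172 169 167]
 [ 98  99  84  68  68  77  78  76  72  64  64 147 169 167 167]
 [ 99  99  91  76  67  68  70  70  66  59  92 151 168 167 166]
 [ 97 100  95  85 100  89  67  77  85 110 144 163 166 167 167]
 [ 99 100  99  97 143 129  86  93 130 163 170 167 165 166 167]
 [ 98  99 100  96 152 152 106 100 155 172 168 167 166 166 167]
 [ 99  98  98  95 151 150 107  92 151 169 166 166 166 164 164]
 [ 98  98  98  94 153 149 105  83 148 170 167 166 166 166 165]
 [ 98  99  97  93 154 149 105  81 147 169 167 166 166 166 165]
 [ 98  99  97  94 152 148 102  92 150 169 168 166 166 165 167]
 [ 99  99  97 121 159 156 135 138 161 168 167 167 166 166 166]
 [100 100  96 137 166 173 172 171 170 168 169 170 169 169 168]
 [ 97  98  99  96 137 154 153 153 153 151 151 152 152 153 151]
 [ 97  99  99  99  97  96  94  94  95  94  94  94  94  94  94]]
[[1269 1271 1074 1075 1055 1060    0 1056 1061 1066 1082 1269 1273 1274
  1272]
 [1273 1267 1077 1072 1073 1057 1060 1071 1070 1075 1081 1267 1265 1271
  1263]
 [1268 1265 1079 1080 1074 1070 1071 1075 1076 1079 1085 
[... 510 characters left out ...]
1242 1242 1244 1239 1102 1095 1097 1244 1242 1243 1243 1242 1242
  1241]
 [1242 1244 1244 1242 1238 1242 1101 1103 1239 1237 1239 1238 1237 1237
  1241]
 [1235 1239 1239 1231 1237 1235 1239 1236 1233 1236 1237 1237 1237 1238
  1237]
 [1235 1230 1234 1232 1237 1232 1233 1231 1229 1236 1235 1231 1233 1234
  1234]
 [1227 1233 1225 1230 1226 1225 1228 1229 1234 1231 1231 1232 1228 1232
  1234]]
[ 0.581  -0.0015  0.136 ]
[ 0.5834 -0.0017  0.138 ]
[ 0.5858 -0.002   0.14  ]
tcp axis proj [ 0.5805 -0.0038  0.1378] [247.03 177.29]
tcp axis proj [ 0.5805 -0.0038  0.105 ] [247.32 187.38]
15 [ 0.58288944 -0.00393279  0.14700417] [ 0.57887744 -0.00627873  0.13882812] [ 0.58616235 -0.00128153  0.15478464]
```

Request:
play_rows:
  targets: [-0.002,0.008,0,0,0,-0.002,0.008,0.04,0,0,-0.002,0.008,0.08,0,0,-0.002,0.008,0.12,0,0,-0.002,0.008,0.14,0,0]

```text
t: 32.8
ee_pos: [0.5811, -0.004, 0.1669]
tcp_rot: [-0.002, 0.59, 0.808, -0.001]
wrist_force: [-1.0, 0.6, -0.9]
finger_gap: 0.0212
gripper_force: 39.2
```

Request:
play_rows:
  targets: [0,0,0.004,0,0,0,0,0.008,0,0,0,0,0.012,0,0,0,0,0.016,0,0,0,0,0.016,0,0]

```text
t: 33.22
ee_pos: [0.5827, -0.0043, 0.166]
tcp_rot: [0.0, 0.59, 0.808, -0.0]
wrist_force: [-1.4, -1.1, -0.4]
finger_gap: 0.0212
gripper_force: 39.3
```

```bash
python3 plan.py .582,-.0037,.15,n
python3 - <<'E'
from h import *
c=arm.capture('scene'); u,v=218,141
cv2.imwrite('pics/ins.png',cv2.resize(c['img'][v:v+70,u:u+60],None,fx=8,fy=8,interpolation=cv2.INTER_CUBIC))
E
```

```text
t 33.2 pos [ 0.5827 -0.0043  0.166 ] close 17.8 gap 0.0212 gf 39 wf [-1.4 -1.1 -0.4] tz [-0. -0. -1.] j6 -0.47
(0.582, -0.0037, 0.15, None) -> shift [ 0.003 -0.002  0.064] turn 0.000 rows>= 0.4
```

View pics/ins.png

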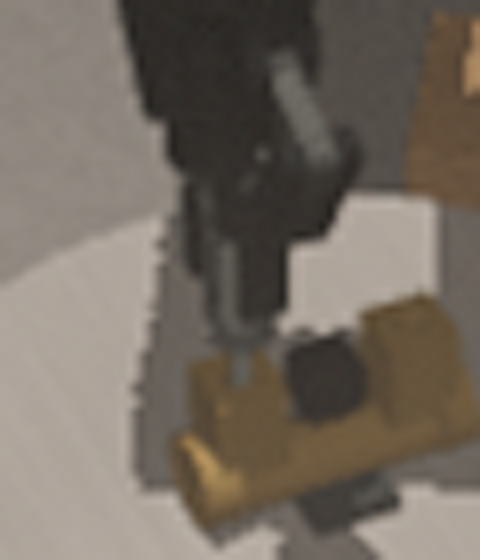

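Request:
play_rows:
  targets: [0,0,0.015,0,0,0,0,0.03,0,0,0,0,0.045,0,0,0,0,0.055,0,0,0,0,0.055,0,0]

```text
t: 33.68
ee_pos: [0.5825, -0.004, 0.151]
tcp_rot: [-0.0, 0.59, 0.808, 0.0]
wrist_force: [-1.2, -0.1, -0.8]
finger_gap: 0.021
gripper_force: 39.3
```

Request:
play_rows:
  targets: [0,0,0.005,0,0,0,0,0.01,0,0,0,0,0.018,0,0,0,0,0.024,0,0,0,0,0.024,0,0]

```text
t: 34.1
ee_pos: [0.5827, -0.0043, 0.147]
tcp_rot: [0.0, 0.589, 0.808, -0.0]
wrist_force: [-4.6, 0.2, 5.8]
finger_gap: 0.0211
gripper_force: 39.9
```

```bash
python3 plan.py
```

```text
t 34.1 pos [ 0.5827 -0.0043  0.147 ] close 17.8 gap 0.0211 gf 40 wf [-4.6  0.2  5.8] tz [-0. -0. -1.] j6 -0.47
```

Request:
play_rows:
  targets: [0,0,0.006,0,0,0,0,0.01,0,0,0,0,0.01,0,0.25,0,0,0.004,0,0.5,0,0,0,0,0.6]

```text
t: 34.52
ee_pos: [0.5837, -0.0042, 0.1469]
tcp_rot: [0.001, 0.59, 0.808, 0.001]
wrist_force: [-0.5, -1.1, 0.3]
finger_gap: 0.0443
gripper_force: 0.0
```

Request:
play_rows:
  targets: [0,0,0,0,0.6,0,0,-0.06,0,0.6,0,0,-0.18,0,0.6,0,0,-0.3,0,0.6,0,0,-0.42,0,0.6]

```text
t: 34.93
ee_pos: [0.5824, -0.0041, 0.2511]
tcp_rot: [-0.001, 0.59, 0.808, -0.0]
wrist_force: [0.5, 0.1, 0.5]
finger_gap: 0.0513
gripper_force: 0.0
```

```bash
python3 plan.py .4645,.3475,.2,n .4645,.3475,.081,n
python3 - <<'E'
from h import *
c=arm.capture('scene'); u,v=218,141
cv2.imwrite('pics/ins2.png',cv2.resize(c['img'][v:v+70,u:u+60],None,fx=5,fy=5,interpolation=cv2.INTER_CUBIC))
for ce,p,col in blobs(c,.13,.185,(.582,-.004),.03,10): print(ce,len(p),rect(p))
E
```

```text
t 34.9 pos [ 0.5824 -0.0041  0.2511] close 17.8 gap 0.0513 gf 0 wf [0.5 0.1 0.5] tz [-0.001  0.    -1.   ] j6 -0.47
(0.4645, 0.3475, 0.2, None) -> shift [ 1.483 -0.02   0.206] turn 0.000 rows>= 9.0
(0.4645, 0.3475, 0.081, None) -> shift [-0.     0.001  0.476] turn 0.000 rows>= 2.9
[246.94303797 173.84810127] 158 (np.float64(0.173238335306484), array([ 0.5846933 , -0.00478978]), (20.424711227416992, 19.277263641357422), 59.49859619140625, 45)
```

View pics/ins2.png

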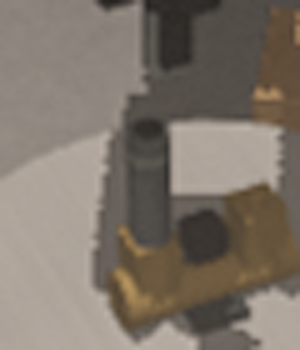

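Request:
play_rows:
  targets: [0.06,0,0,0,0.6,0.17,0,0,0,0.6,0.3,-0.004,0,0,0.6,0.44,-0.005,0,0,0.6,0.58,-0.007,0,0,0.6]

```text
t: 35.4
ee_pos: [0.5353, 0.135, 0.2493]
tcp_rot: [-0.001, 0.59, 0.807, -0.001]
wrist_force: [0.4, 0.5, 0.2]
finger_gap: 0.051
gripper_force: 0.0
```

Request:
play_rows:
  targets: [0.14,0,0,0,0.6,0.28,0,0,0,0.6,0.42,-0.004,0,0,0.6,0.55,-0.005,0,0,0.6,0.66,-0.008,0,0,0.6]

```text
t: 35.82
ee_pos: [0.4823, 0.2923, 0.2492]
tcp_rot: [-0.001, 0.589, 0.808, -0.001]
wrist_force: [0.8, 0.3, -0.1]
finger_gap: 0.0515
gripper_force: 0.0
```

Request:
play_rows:
  targets: [0.1,0,0.05,0,0.6,0.18,0,0.16,0,0.6,0.23,0,0.28,0,0.6,0.245,-0.003,0.4,0,0.6,0.245,-0.003,0.41,0,0.6]

```text
t: 36.23
ee_pos: [0.4589, 0.3469, 0.1404]
tcp_rot: [-0.004, 0.589, 0.808, -0.007]
wrist_force: [-1.3, -1.2, -1.3]
finger_gap: 0.0512
gripper_force: 0.0
```

Request:
play_rows:
  targets: [0,0,0,0,0.6,0,0,0,0,0.6,0,0,0,0,0.6]

```text
t: 36.48
ee_pos: [0.4668, 0.3484, 0.1506]
tcp_rot: [0.001, 0.59, 0.808, 0.002]
wrist_force: [0.1, 0.7, 0.2]
finger_gap: 0.0514
gripper_force: 0.0
```

```bash
python3 plan.py .465,.348,.081,17.8
```

```text
t 36.5 pos [0.4668 0.3484 0.1506] close 17.7 gap 0.0514 gf 0 wf [0.1 0.7 0.2] tz [ 0.003  0.002 -1.   ] j6 0.18
(0.465, 0.348, 0.081, 17.8) -> shift [ 0.001 -0.008  0.279] turn -0.001 rows>= 1.7
```

Request:
play_rows:
  targets: [0,-0.002,0.08,0,0.6,0,-0.004,0.18,0,0.6,0,-0.004,0.25,0,0.6,0,-0.004,0.27,0,0.6,0,-0.004,0.27,0,0.4]

```text
t: 36.9
ee_pos: [0.4645, 0.3472, 0.0811]
tcp_rot: [-0.0, 0.59, 0.807, -0.0]
wrist_force: [-0.6, 0.1, 1.0]
finger_gap: 0.0406
gripper_force: 0.0
```

Request:
play_rows:
  targets: [0,0,0,0,0.2,0,0,0,0,0,0,0,0,0,0,0,0,0,0,0,0,0,0,0,0]

```text
t: 37.32
ee_pos: [0.4652, 0.3481, 0.0832]
tcp_rot: [0.001, 0.589, 0.808, 0.001]
wrist_force: [-2.3, -1.5, 6.4]
finger_gap: 0.0211
gripper_force: 39.0
```

Request:
play_rows:
  targets: [0,0,-0.05,0,0,0,0,-0.14,0,0,0,0,-0.26,0,0,0,0,-0.38,0,0,0,0,-0.5,0,0]

```text
t: 37.73
ee_pos: [0.4645, 0.3479, 0.2084]
tcp_rot: [0.0, 0.589, 0.808, 0.001]
wrist_force: [0.5, 0.3, -0.7]
finger_gap: 0.021
gripper_force: 38.9
```

```bash
python3 plan.py .564,.0529,.206,17.8
```

```text
t 37.7 pos [0.4645 0.3479 0.2084] close 17.8 gap 0.0210 gf 39 wf [ 0.5  0.3 -0.7] tz [ 0.002  0.001 -1.   ] j6 0.18
(0.564, 0.0529, 0.206, 17.8) -> shift [-1.245  0.019  0.009] turn -0.001 rows>= 7.5
```

Request:
play_rows:
  targets: [-0.05,0,0,0,0,-0.13,0,0,0,0,-0.23,0,0,0,0,-0.35,0.005,0,0,0,-0.47,0.007,0,0,0]

```text
t: 38.15
ee_pos: [0.5024, 0.2355, 0.2071]
tcp_rot: [0.001, 0.589, 0.808, 0.001]
wrist_force: [0.5, 0.7, -0.9]
finger_gap: 0.0209
gripper_force: 39.0
```

Request:
play_rows:
  targets: [-0.12,0,0,0,0,-0.24,0,0,0,0,-0.36,0,0,0,0,-0.46,0.005,0,0,0,-0.55,0.008,0,0,0]

```text
t: 38.57
ee_pos: [0.5465, 0.104, 0.2069]
tcp_rot: [0.001, 0.59, 0.807, 0.001]
wrist_force: [-1.0, 1.0, -0.3]
finger_gap: 0.0208
gripper_force: 38.9
```

Request:
play_rows:
  targets: [-0.08,0,0,0,0,-0.15,0,0,0,0,-0.2,0,0,0,0,-0.225,0.008,0,0,0,-0.225,0.008,0,0,0]

```text
t: 38.98
ee_pos: [0.5655, 0.052, 0.2065]
tcp_rot: [0.001, 0.59, 0.807, 0.0]
wrist_force: [-0.6, 0.2, 0.1]
finger_gap: 0.0212
gripper_force: 39.0
```

Request:
play_rows:
  targets: [0,0,0,0,0,0,0,0,0,0,0,0,0,0,0,0,0,0,0,0]

```text
t: 39.32
ee_pos: [0.5644, 0.0539, 0.206]
tcp_rot: [-0.0, 0.589, 0.808, 0.0]
wrist_force: [-0.5, 0.4, -0.8]
finger_gap: 0.0206
gripper_force: 39.0
```

```bash
python3 plan.py .5645,.0529,.168,17.8;  python3 - <<'E'
from h import *
c=arm.capture('scene'); np.savez('scene3.npz',**c)
q=c['R']@np.array([.5645,.0529,.1395])+c['t']; u,v=(q[:2]/q[2]*c['fx']+[c['cx'],c['cy']]); print(u,v)
u,v=int(u),int(v); g=cv2.cvtColor(c['img'],cv2.COLOR_BGR2GRAY); print(u-6,v-8); print(g[v-8:v+5,u-6:u+8])
E
```

```text
t 39.3 pos [0.5644 0.0539 0.206 ] close 17.8 gap 0.0206 gf 39 wf [-0.5  0.4 -0.8] tz [-0.  0. -1.] j6 -0.37
(0.5645, 0.0529, 0.168, 17.8) -> shift [-0.004 -0.001  0.152] turn 0.001 rows>= 0.9
268.8969863730947 170.62023119723244
262 162
[[ 79  83  82  76  65  65  67  75  84  80  77  67  70  87]
 [ 80  80  81  78  69  63  67  69  71  68  67  65  71  88]
 [ 82  82  83  80  71  65  62  68  69  67  65  66  80  92]
 [119 136 133 134 133 131 121  91  72  83  85  80  86  95]
 [154 177 173 175 176 177 171 127  81 117 139 141 128 121]
 [135 165 170 169 170 170 174 136  86 131 168 178 169 159]
 [ 92 148 169 170 169 170 168 128  85 128 165 173 171 169]
 [119 158 170 169 169 170 157 115  84 127 162 172 170 170]
 [138 164 168 167 169 170 157 115  84 126 161 170 170 170]
 [ 92 149 169 167 167 169 162 135 107 138 165 169 169 170]
 [ 93 151 171 167 166 167 170 164 152 162 170 169 169 169]
 [ 96 151 171 169 168 166 168 171 172 170 168 169 170 171]
 [ 96 136 165 171 169 168 170 160 152 165 171 170 161 153]]
```

Request:
play_rows:
  targets: [-0.006,-0.002,0,0,0,-0.006,-0.002,0.04,0,0,-0.006,-0.002,0.08,0,0,-0.006,-0.002,0.12,0,0,-0.006,-0.002,0.13,0,0]

```text
t: 39.78
ee_pos: [0.5626, 0.0515, 0.1703]
tcp_rot: [-0.002, 0.59, 0.808, -0.001]
wrist_force: [-0.2, -0.3, -1.0]
finger_gap: 0.0208
gripper_force: 39.0
```

Request:
play_rows:
  targets: [0,0,0.006,0,0,0,0,0.012,0,0,0,0,0.018,0,0,0,0,0.022,0,0,0,0,0.022,0,0]

```text
t: 40.2
ee_pos: [0.5648, 0.0514, 0.1682]
tcp_rot: [0.0, 0.59, 0.808, 0.0]
wrist_force: [-0.6, 0.1, -0.9]
finger_gap: 0.0213
gripper_force: 39.0
```

```bash
python3 plan.py .5645,.0523,.148,17.8
```

```text
t 40.2 pos [0.5648 0.0514 0.1682] close 17.8 gap 0.0213 gf 39 wf [-0.6  0.1 -0.9] tz [ 0. -0. -1.] j6 -0.37
(0.5645, 0.0523, 0.148, 17.8) -> shift [ 0.004 -0.     0.081] turn -0.001 rows>= 0.5
```

Request:
play_rows:
  targets: [0.002,0,0.015,0,0,0.002,0,0.03,0,0,0.002,0,0.045,0,0,0.002,0,0.06,0,0,0.002,0,0.066,0,0]

```text
t: 40.62
ee_pos: [0.564, 0.0519, 0.1505]
tcp_rot: [-0.001, 0.59, 0.808, -0.0]
wrist_force: [-0.3, 0.5, -0.8]
finger_gap: 0.0214
gripper_force: 39.0
```

Request:
play_rows:
  targets: [0,0,0.005,0,0,0,0,0.01,0,0,0,0,0.016,0,0,0,0,0.022,0,0,0,0,0.022,0,0]

```text
t: 41.03
ee_pos: [0.5652, 0.0519, 0.1481]
tcp_rot: [0.001, 0.59, 0.808, 0.0]
wrist_force: [-3.9, 0.2, 7.4]
finger_gap: 0.0214
gripper_force: 39.8
```

```bash
python3 plan.py
```

```text
t 41.0 pos [0.5652 0.0519 0.1481] close 17.8 gap 0.0214 gf 40 wf [-3.9  0.2  7.4] tz [ 0.001 -0.    -1.   ] j6 -0.37
```

Seated. Release, retreat up and away toward the robot's left, then check.

Request:
play_rows:
  targets: [0,0,0.006,0,0,0,0,0.01,0,0,0,0,0.01,0,0.25,0,0,0.004,0,0.5,0,0,0,0,0.6]

```text
t: 41.45
ee_pos: [0.5652, 0.0519, 0.147]
tcp_rot: [0.001, 0.589, 0.808, 0.001]
wrist_force: [-0.5, -0.2, -0.3]
finger_gap: 0.0446
gripper_force: 0.0
```

Request:
play_rows:
  targets: [0,0,0,0,0.6,0,0,-0.06,0,0.6,0,0,-0.18,0,0.6,0,0,-0.3,0,0.6,0,0,-0.42,0,0.6]

```text
t: 41.87
ee_pos: [0.5639, 0.0519, 0.251]
tcp_rot: [-0.001, 0.59, 0.808, -0.001]
wrist_force: [0.7, 0.2, -0.0]
finger_gap: 0.0512
gripper_force: 0.0
```

Request:
play_rows:
  targets: [0.08,0,0,0,0.6,0.2,0,0,0,0.6,0.34,0,0,0,0.6,0.48,0,0,0,0.6,0.62,0,0,0,0.6]

```text
t: 42.28
ee_pos: [0.5166, 0.2006, 0.2505]
tcp_rot: [-0.0, 0.59, 0.807, -0.0]
wrist_force: [0.1, 0.6, -0.2]
finger_gap: 0.0514
gripper_force: 0.0
```

Request:
play_rows:
  targets: [0.12,0,0,0,0.6,0.24,0,0,0,0.6,0.34,0,0,0,0.6,0.4,0,0,0,0.6,0.4,0,0,0,0.6]

```text
t: 42.7
ee_pos: [0.4853, 0.2975, 0.2503]
tcp_rot: [-0.001, 0.588, 0.809, -0.0]
wrist_force: [0.6, -0.1, -0.3]
finger_gap: 0.0514
gripper_force: 0.0
```

```bash
python3 plan.py; python3 look.py c1
python3 - <<'E'
from h import *
ims=[]
for n in ('top','scene'):
    c=arm.capture(n); ims.append(cv2.resize(c['img'],(400,300)) if 0 else c['img'][100:300,60:460])
    for ce,p,col in blobs(c,.12,.185,(.572,.024),.06,10): print(n,ce,len(p),rect(p))
    for ce,p,col in blobs(c,.011,.069,(.494,-.309),.062,10): print(n,'in box',col.round(),p.mean(0).round(3),len(p))
cv2.imwrite('pics/final.png',cv2.resize(np.vstack(ims),(600,600)))
E
```

```text
t 42.7 pos [0.4853 0.2975 0.2503] close 18.0 gap 0.0514 gf 0 wf [ 0.6 -0.1 -0.3] tz [-0.001  0.001 -1.   ] j6 0.08
top
   [463. 241.] col [59. 64. 66.] top z 0.066 [ 0.6974 -0.0894] 12x12 @48 29
   [446. 256.] col [49. 53. 52.] top z 0.097 [ 0.6618 -0.0592] 20x19 @2 91
   [393. 307.] col [35. 57. 70.] top z 0.106 [0.5715 0.0255] 24x83 @17 360
scene
   [402. 300.] col [ 70.  92. 108.] top z 0.116 [0.5813 0.0229] 15x76 @14 722
   [356. 346.] col [60. 65. 70.] top z 0.095 [ 0.6656 -0.0618] 21x22 @45 154
   [339. 371.] col [70. 74. 77.] top z 0.066 [ 0.6986 -0.0908] 15x14 @47 35
top [262.91 185.86] 100 (np.float64(0.17534457709202583), array([ 0.58136047, -0.00255257]), (18.03486442565918, 19.84597396850586), 76.52352905273438, 54)
top [239.35416667 191.54166667] 96 (np.float64(0.1748542889971899), array([0.56468774, 0.05366542]), (18.87543296813965, 18.769378662109375), 47.411094665527344, 58)
top in box [ 46.  95. 122.] [ 0.538 -0.317  0.029] 122
top in box [126. 150. 147.] [ 0.533 -0.28   0.027] 116
top in box [ 92. 124. 129.] [ 0.478 -0.295  0.036] 299
scene [268.95027624 168.5801105 ] 181 (np.float64(0.17222818957988636), array([0.56623242, 0.05253798]), (19.510944366455078, 21.60550880432129), 81.44759368896484, 46)
scene [247.01595745 175.47340426] 188 (np.float64(0.17269850555004532), array([ 0.58432599, -0.00356289]), (19.186336517333984, 20.460458755493164), 83.39269256591797, 45)
scene in box [101. 124. 135.] [ 0.492 -0.3    0.031] 348
scene in box [146. 163. 166.] [ 0.528 -0.285  0.028] 16
```

View pics/final.png

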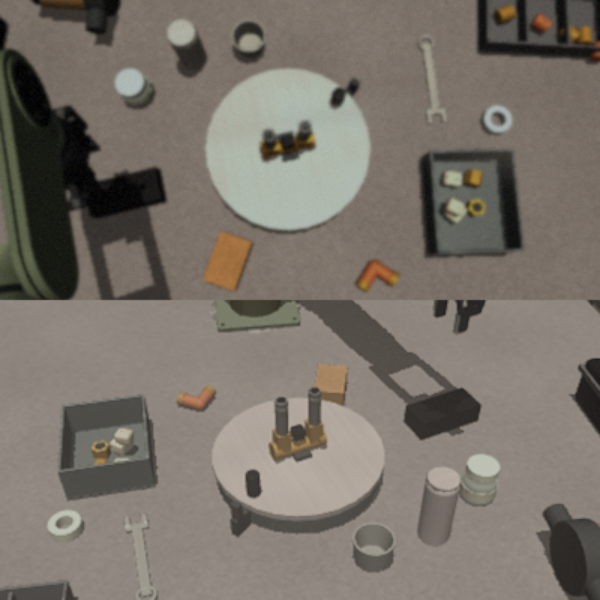

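Picture: the disc is clear, five pieces are in the box (one lump stacked on another), the knob is beside the tab, and both probes stand upright and home.

```bash
python3 -c "
from station import arm
print(arm.hand_in())"
```

```text
the job is handed in; nothing more can be done
None
```

The job is handed in at about 43 s of the 192 s limit: all five waste pieces are in the scrap box, the turntable is at the test position with its knob beside the tab, and both probes are fully home and upright. The last pictures showed nothing else disturbed, and the robot has let go and is clear; the judge's verdict was not shown.

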